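# Turn the gold medal over with the spatula

## Robot

A 7-joint arm with a two-finger parallel gripper is mounted at the origin on the work surface. World frame = base frame: x ahead of the robot, y to its left, z up, the work surface at z = 0. Lengths are in m, angles in rad, forces in N, time in s.
With the tool pointing down it reaches from about 0.4 to 0.85 m from the base axis. Payload 4.5 kg.
Tool frame: the origin (TCP) lies at the very end of the fingers, on their centre line; the grasp point (between the pads) lies 19 mm behind it; z points along the fingers, y is the direction in which the jaws open and shut (so a half turn about z gives the same grasp; the last joint's range is limited). The gripper opens to 88 mm and grips with 3 to 60 N. Pads are 18 mm wide; open, the fingers measure 123 mm over their backs; the gripper's body (75 mm by 187 mm) begins 45 mm behind the grasp point.
Start: joints at [-1.265, 0.689, -0.195, 1.565, 0.157, 0.902, -0.215], TCP at [0.168, 0.602, 0.239] pointing down, gripper open.
Joint ranges: [-3.01, 3.01], [-0.46, 2.08], [-1.47, 1.51], [0.13, 2.56], [-1, 4.14], [0.04, 2.09], [-2.66, 2.66]. Speed limits (rad/s): [2.57, 2.57, 3.14, 3.14, 3.14, 3.14, 3.14].

## Interface

Orientations are given as a unit quaternion [x, y, z, w].
In Python, from plant import telemetry, imaging, r gives the robot as it stands.
- The arm moves only by the shell command python3 -m creep 'ROWS' [FORCE]. ROWS is JSON, a list of rows, each a list of 5 numbers: the closure in counts, from 0 (fully open) to 255 (shut), then the shift along the tool's x, y, z in m, then the turn about the tool's z in degrees. In form: [[fingers, x, y, z, yaw], ...]. A call has 1 to 10 rows; each row is the pose to reach, as a shift and turn from the pose commanded when the call began, along the tool's axes at that moment; what a row does not reach only later rows make up. A row lasts 1/8 s, in which the tool goes at most 62.5 mm and 10.7 degrees, less where a joint would pass 70% of its speed; a pose out of reach is approached as far as the arm can. A call with a gripper value outside its range is refused whole. The fingers move at their own pace and stop on an object; FORCE is the grip in N (left out, the last holds). Time passes only in rows, so rows that repeat a pose let the fingers close. It gives the time, the measured TCP pose, the force and the opening at its end, in the units of the state.
- telemetry.get_state(): the state, without advancing time (a new reading comes with each control period).
- imaging.snapshot(name): name is "side" or "top" or "wrist"; returns a dict with "image" (480x640x3 uint8, blue, green, red), "camera_matrix" (3x3 intrinsics, pixels), "R" (3x3) and "t" (3): a world point X has camera coordinates R X + t; the wrist camera has in their place "hand_eye" (4x4, takes a point from camera to tool coordinates, whose origin is the TCP and whose axes are the flange's). Camera axes: x right, y down, z forward; pixel columns grow to the right and rows downward; lengths in m; the calibration is good to about 2 mm. A picture is of the moment at which its call begins: read the wrist's pose just before it. There is no depth.
- r.finish_job(): hands the job in, once; it reports no verdict.
Trained networks look in a picture, given as the dict that the camera call returned (one of the last four; its "shot" number tells which), for a name from the list of things; names that differ only in an ending like _2 or _b are one class to them, and where a whole thing is asked for, a point or a joint stands for the part that bears it (a point fixed in the world has none). Each returns a list of dicts, best first, with "score" (0 to 1); they miss things now and then, are a little off and sometimes report something else, mostly with a low value. They report only what shows in the picture. A call takes as long as a camera call. They do not tell look-alikes from the thing itself.
- imaging.boxes_of(picture, target): "rect" ([left, top, right, bottom] in pixels, round what is visible of it).
- imaging.trace(picture, target): "pixels" (480x640 bool, what is visible of it) and "rect" ([left, top, right, bottom] in pixels, round what is visible of it).
- imaging.place_of(picture, target): "location" ([row, column] in pixels: a listed point, or the origin of a listed thing).
The state is a dict: "clock": time; "q": joint angles; "qd": joint speeds; "joint_torque": joint torques, N m; "tool_pos": TCP position; "eef_rot": TCP orientation; "contact_force": force on the tool from outside, world axes, zero at the start; "moment": the same for the moment, N m; "opening": opening from 0.0 (shut) to 1.0 (fully open).
Only numpy, scipy, OpenCV 4.12 (cv2) and the standard library are available. Lean on these libraries where they do the work, as an engineer would, in place of code of your own. Each camera call takes 0.05 s, during which the arm holds its last target.

## Task

On the coin dealer's turning tray, show the red star face of the gold medal without touching either medal with the gripper. First take the coin tube off the tray and stand it upright on the bare table; then take the spatula, push its blade under the gold medal's near rim and tip it over the step to lie flat, star up, on the higher green field, and lay the spatula back in its rest the way it lay. Turn the medal without tossing it, and leave the silver medal, the jar and the loupe where they are.

Things in the scene. Friction and masses are not known exactly. Their poses are not given: they have to be found in the camera images.
- tray_step (a point): Foot of the step of the fixed wooden turning tray, mid-width, on its low field, 8 mm above the table. x: square to the step, from low to high field; y along the step; z up. Low field (blue squares): x -125..0 mm, y -105..105, ends at an upright 8 mm step face at x = 0. Two lanes at y = -52 and 52 mm; a medal lies on the low field of each, centre 45-58 mm before the step.
- high_field (a point): Centre of the tray's high field (green squares), 16 mm above the table, 115 mm in x by 210 mm in y, axes as tray_step. A medal pushed against the step pivots there when its near rim is lifted; once pushed past upright it falls over onto this field.
- gold_medal_center (a point): Centre of the gold (brass) medal: disc 84 mm across, 10 mm thick, 0.1-0.16 kg, slides when pushed. Faces flat to radius 32 mm, then the rim is bevelled on both sides to 3 mm thick at radius 42: its lower edge stands 3.5 mm above the field, so a thin blade goes under. z points out of its plain grey back, away from the red star face: starts up, must end down.
- silver_medal_center (a point): Centre of the silver (steel) medal, same shape and size, lying with its blue star face up on the low field in the other lane. Leave alone.
- coin_tube_center (a point): Centre (40 mm above its foot) of the coin tube: upright amber cylinder 80 mm tall, 38 mm across, with a white cap 41 mm across as its top 14 mm, 0.16 kg; z is its axis. It starts on the high field in the gold medal's lane, where the medal must land.
- spatula_grip (a point): Centre of the spatula's wooden handle, 110 mm long (x), 16 wide (y), 18 high (z); mass 0.11 kg. x points to the blade's tip, z up when level. Cranked: a neck leads from the handle's front down to a flat steel blade parallel to the handle, 70 long, 50 wide, 1.6 thick, spanning x 80..150 mm, its underside 55 mm below this point.
- spatula_tip (a point): Middle of the front edge of the spatula's blade, on its underside; 150 mm ahead (x) of and 55 mm below the handle's centre. Same axes.
- rest_cradle (a point): The spatula's fixed rest: the point where the handle's centre lies when the spatula is in it, 59 mm above the table; x points along the spatula to its blade. Black base plate 240 x 70 x 4 mm spanning x -75..165 mm, on which the blade lies flat; the handle's rear lies in a cradle.
- cradle_floor (a point): Floor of the rest's aluminium cradle, 44 mm behind rest_cradle and 50 mm above the table, axes as there. The cradle is 18 mm long in x, 50 wide in y; two cheeks 28 mm apart rise 11 mm above this floor on either side of the handle.
- jar_center (a point): Centre of a closed green glass jar of coins, 72 mm in diameter, 108 mm tall, standing on the table beside the tray. Leave alone.
- loupe_center (a point): Centre of a black standing loupe, 52 mm in diameter, 40 mm tall, standing on the table beside the tray. Leave alone.
There are look-alikes about, which are no part of the job. Of the things that look like the part that bears spatula_grip, the middle-sized one is meant.

How it is judged:
By the outcome, as a careful person would: the job done as asked, in the order asked, and still so for the second after the job is handed in, with the robot touching nothing.
It also fails if it takes over 69 s, if anything falls off the work surface, if the arm or the gripper's body presses on something with over 40 N, if the wrist force passes 120 N, or if a joint passes its speed limit or range.

## Working session

There is one attempt and no reset: what is moved stays moved. The work goes in short steps, Python scripts to look and compute and a shell command to move; the robot and the scene stay as the last step left them, time stands still between calls to the robot, and variables do not carry over. Pictures are saved under pics/ and viewed, and the job is handed in when it is done.

```bash
ls -la; mkdir -p pics; python3 - <<'E'
from plant import telemetry, imaging, r
import cv2
s=telemetry.get_state(); print(s)
for n in ["side","top","wrist"]:
    p=imaging.snapshot(n); cv2.imwrite(f"pics/{n}0.png",p["image"]); print(n,{k:(v if k!="image" else 0) for k,v in p.items()})
E
```

```text
total 12
drwxr-xr-x  3 agent agent 4096 Dec  7 16:55 .
drwxr-xr-x 23 root  root  4096 Dec  7 16:55 ..
drwxr-xr-x  2 agent agent 4096 Dec  7 16:55 pics
{'clock': 0.0, 'q': array([-1.26517631,  0.68998053, -0.19450109,  1.56637335,  0.15729926,
        0.90252633, -0.21509788]), 'qd': array([ 3.47465786e-04,  1.84389891e-05, -1.96175643e-03,  1.40094332e-04,
        9.00194687e-04, -2.31155190e-03, -1.30680356e-03]), 'joint_torque': array([-9.35493408e-04, -5.27558684e+01, -1.26710571e+00, -1.53431994e+01,
       -5.26155322e-02,  6.66586086e-03,  1.69449531e-04]), 'tool_pos': array([0.16768385, 0.60140176, 0.23790407]), 'eef_rot': array([ 1.35452427e-01,  9.90783398e-01, -9.46649492e-04, -5.32637445e-05]), 'contact_force': array([-0.17432043, -0.06607268, -0.88543609]), 'moment': array([ 0.00412621, -0.01024503, -0.01468912]), 'opening': 0.9944783773670149}
side {'image': 0, 'camera_matrix': array([[474.47109794,   0.        , 320.31496989],
       [  0.        , 474.47109794, 241.94575904],
       [  0.        ,   0.        ,   1.        ]]), 'R': array([[-0.96042534, -0.27808483,  0
[... 430 characters left out ...]
38,  0.00667612, -0.18297776],
       [ 0.18277286, -0.02388606, -0.98286497]]), 't': array([-0.06944735,  0.50555199,  0.67566677]), 'shot': 2}
wrist {'image': 0, 'camera_matrix': array([[371.52416333,   0.        , 319.73043704],
       [  0.        , 371.52416333, 236.75372894],
       [  0.        ,   0.        ,   1.        ]]), 'hand_eye': array([[-1.40580605e-04, -9.58865462e-01, -2.83860891e-01,
         7.25365957e-02],
       [ 9.99998902e-01, -5.53529078e-04,  1.37454463e-03,
        -2.10500752e-05],
       [-1.47512863e-03, -2.83860387e-01,  9.58864487e-01,
        -1.46630524e-01],
       [ 0.00000000e+00,  0.00000000e+00,  0.00000000e+00,
         1.00000000e+00]]), 'shot': 3}
```

View pics/side0.png

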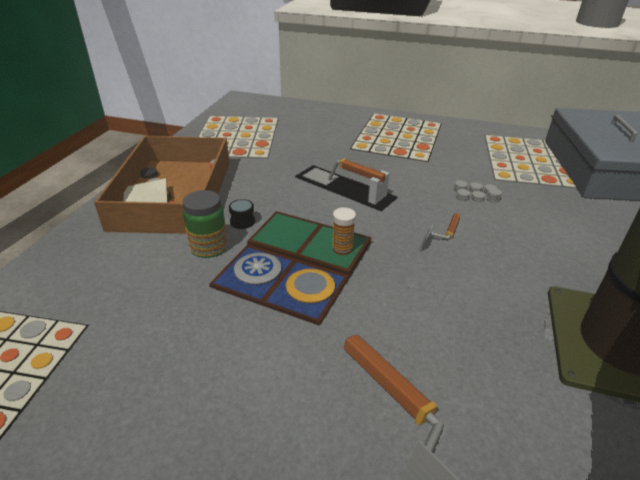

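View pics/top0.png

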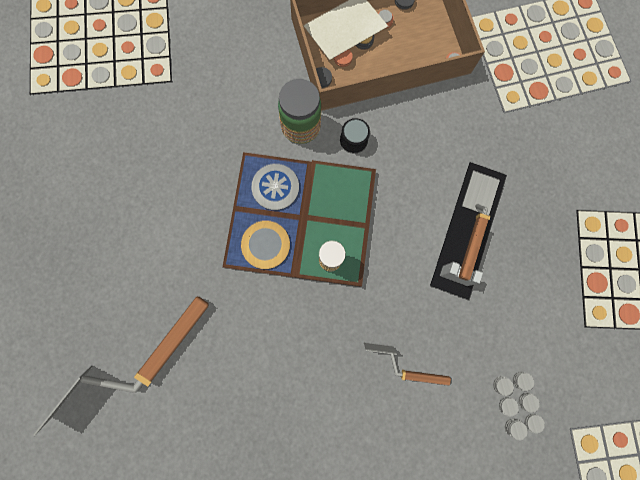

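View pics/wrist0.png

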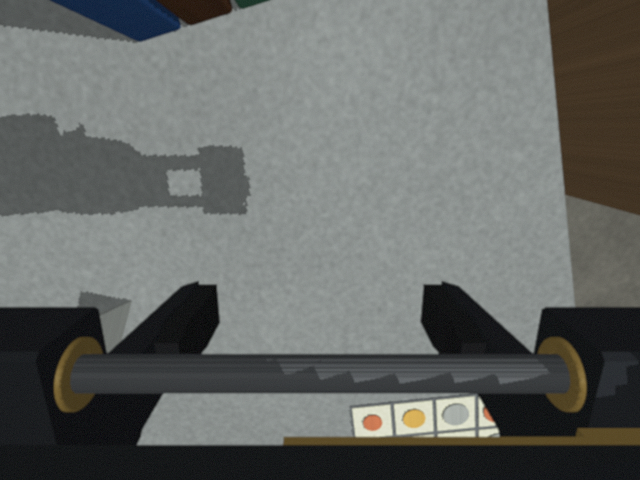

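Top view: three trowel-like things. There is a large one at px (175,345), a small one at (425,378), and a middle-sized one lying in the black rest at (475,245). By the description I choose the one in the rest. The gold medal is at (265,243), the silver medal at (275,186), the tube cap at (332,253), the jar at (299,110) and the loupe at (355,135).

```bash
cat > h.py <<'E'
import numpy as np, cv2
from plant import telemetry, imaging, r
from scipy.spatial.transform import Rotation as Ro
def cam(p):
    K=p["camera_matrix"]
    if "R" in p: return K,p["R"],p["t"]
    s=p["state"]; Rt=Ro.from_quat(s["eef_rot"]).as_matrix(); H=p["hand_eye"]
    Rwc=Rt@H[:3,:3]; c=Rt@H[:3,3]+s["tool_pos"]
    return K,Rwc.T,-Rwc.T@c
def snap(n):
    s=telemetry.get_state(); p=imaging.snapshot(n); p["state"]=s; return p
def ray(p,uv):
    K,R,t=cam(p); c=-R.T@t; d=R.T@np.linalg.inv(K)@np.array([uv[0],uv[1],1.]); return c,d/np.linalg.norm(d)
def atz(p,uv,z):
    c,d=ray(p,uv); return c+d*(z-c[2])/d[2]
def proj(p,X):
    K,R,t=cam(p); X=np.atleast_2d(X); x=(R@X.T).T+t; x=(K@x.T).T; return x[:,:2]/x[:,2:]
def tri(rs):
    A=np.zeros((3,3));b=np.zeros(3)
    for c,d in rs:
        M=np.eye(3)-np.outer(d,d);A+=M;b+=M@c
    return np.linalg.solve(A,b)
E
python3 - <<'E'
from h import *
np.set_printoptions(precision=4,suppress=True)
P={n:snap(n) for n in ("top","side")}
for t,z in [("tray_step",.008),("high_field",.016),("gold_medal_center",.013),("silver_medal_center",.013),("coin_tube_center",.056),("spatula_grip",.059),("spatula_tip",.004),("rest_cradle",.059),("cradle_floor",.05),("jar_center",.054),("loupe_center",.02)]:
    o=[]
    for n,p in P.items():
        for d in imaging.place_of(p,t)[:3]:
            uv=d["location"][::-1]; o.append((n,round(d["score"],2),np.round(uv,1),np.round(atz(p,uv,z),4)))
    print(t); [print("   ",*x) for x in o]
p=P["top"]; c=p["image"]
cv2.imwrite("pics/crop1.png",cv2.resize(c[140:310,210:380],None,fx=3.5,fy=3.5,interpolation=cv2.INTER_CUBIC))
cv2.imwrite("pics/crop2.png",cv2.resize(c[150:310,420:520],None,fx=3.7,fy=3.7,interpolation=cv2.INTER_CUBIC))
E
```

```text
tray_step
    top 0.93 [303.3 220.6] [ 0.5402 -0.0453  0.008 ]
    side 0.97 [296.3 258.8] [ 0.545  -0.0452  0.008 ]
    side 0.74 [307.1 241.7] [ 0.5417 -0.1011  0.008 ]
high_field
    top 0.89 [338.  221.2] [ 0.537  -0.1055  0.016 ]
    side 0.65 [307.8 238.6] [ 0.5402 -0.1008  0.016 ]
gold_medal_center
    top 0.92 [265.1 242.7] [0.5006 0.0204 0.013 ]
    side 0.74 [308.9 282.8] [0.5016 0.0162 0.013 ]
silver_medal_center
    top 0.78 [272.7 184.8] [0.604  0.0083 0.013 ]
    side 0.67 [308.8 238.2] [ 0.5399 -0.1065  0.013 ]
    side 0.61 [258.7 273.5] [0.5931 0.0189 0.013 ]
coin_tube_center
    top 0.68 [333.7 255.9] [ 0.4708 -0.0949  0.056 ]
    side 0.98 [345.7 231.6] [ 0.4647 -0.0906  0.056 ]
spatula_grip
    top 0.93 [426.4 374.9] [ 0.2845 -0.2344  0.059 ]
    top 0.82 [172.1 338.6] [0.3437 0.1569 0.059 ]
    side 0.96 [388.9 373.5] [0.3365 0.2006 0.059 ]
    side 0.89 [361.2 172.3] [ 0.4839 -0.3119  0.059 ]
    side 0.55 [452.3 226.9] [ 0.2791 -0.16    0.059 ]
spatula_tip
    top 0.88 [485.3 178.9] [ 0.6163 -0.3744  0.004 ]
    top 0.61 [367.1 343.4] [ 0.3297 -0.1513  0.004 ]
    top 0.59 [ 40.5 422. ] [0.2137 0.3762 0.004 ]
    side 0.7 [419.6 241.3] [ 0.333  -0.1732  0.004 ]
    side 0.58 [307.6 172.5] [ 0.625  -0.3708  0.004 ]
rest_cradle
    top 0.63 [473.7 246. ] [ 0.4848 -0.323   0.059 ]
    side 0.62 [363.4 168.9] [ 0.4826 -0.3286  0.059 ]
cradle_floor
    top 0.87 [465.1 275.8] [ 0.4373 -0.3086  0.05  ]
    side 0.87 [377.4 176.4] [ 0.4489 -0.321   0.05  ]
jar_center
    top 0.75 [303.2 111.1] [ 0.7231 -0.0465  0.054 ]
    side 0.73 [204.5 222.6] [ 0.7234 -0.0424  0.054 ]
loupe_center
    top 0.9 [356.2 135.4] [ 0.6933 -0.1408  0.02  ]
    top 0.43 [471.1 245.3] [ 0.4923 -0.3334  0.02  ]
    side 0.88 [243.7 213. ] [ 0.6901 -0.1403  0.02  ]
    side 0.24 [344.8 233. ] [ 0.4754 -0.1345  0.02  ]
```

View pics/crop1.png

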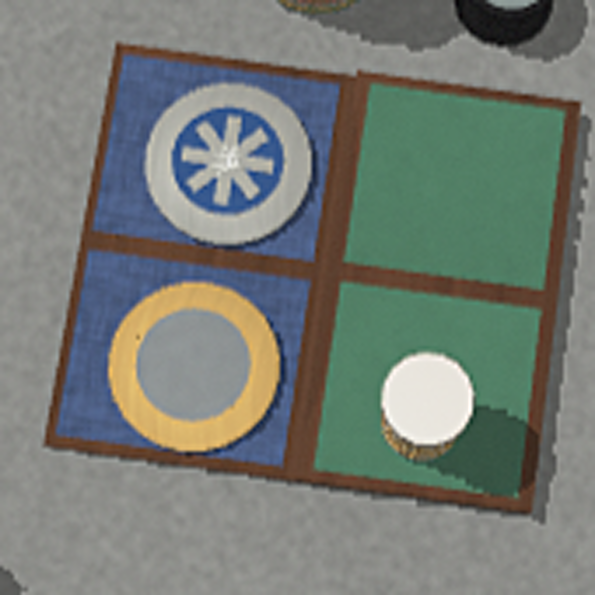

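View pics/crop2.png

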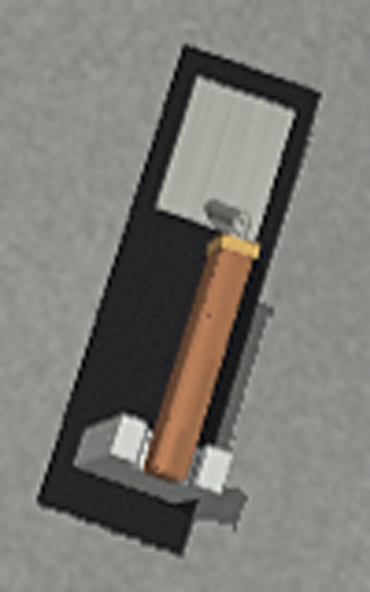

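```bash
python3 - <<'E'
from h import *
from scipy.optimize import least_squares
np.set_printoptions(precision=4,suppress=True)
p=snap("top")
def fit(uvs,loc,zs,x0):
    W=np.array([atz(p,u,z)[:2] for u,z in zip(uvs,zs)]); loc=np.array(loc)
    def f(v):
        c,s=np.cos(v[2]),np.sin(v[2]); return ((loc@np.array([[c,s],[-s,c]])+v[:2])-W).ravel()
    q=least_squares(f,x0); print(q.x,np.degrees(q.x[2]),"res mm",q.fun.reshape(-1,2)*1e3); return q.x
uv=[(x/3.5+210-.35,y/3.5+140-.35) for x,y in [(118,45),(45,445),(580,103),(530,513)]]
T=fit(uv,[(-.125,.105),(-.125,-.105),(.115,.105),(.115,-.105)],[.008,.008,.016,.016],[.54,-.045,-1.6])
uv=[(x/3.7+420-.35,y/3.7+150-.35) for x,y in [(184,45),(321,95),(183,557),(38,503)]]
C=fit(uv,[(.165,.035),(.165,-.035),(-.075,-.035),(-.075,.035)],[.004]*4,[.48,-.32,-.3])
c,s=np.cos(T[2]),np.sin(T[2])
# ellipse fits
img=p["image"]
def loc(X): d=np.array(X[:2])-T[:2]; return np.array([c*d[0]+s*d[1],-s*d[0]+c*d[1]])*1e3
for t,z in [("gold_medal_center",.013),("silver_medal_center",.013)]:
    m=max((d for d in imaging.trace(p,t)),key=lambda d:d["score"]); ct,_=cv2.findContours(m["pixels"].astype(np.uint8),0,1)
    k=max(ct,key=cv2.contourArea); (e,ax,an)=cv2.fitEllipse(k); X=atz(p,e,z); print(t,e,ax,X,loc(X))
X=atz(p,(428/3.5+210-.35,398/3.5+140-.35),.096); print("tube cap",X,loc(X))
c2,s2=np.cos(C[2]),np.sin(C[2]); print("spat grip handle pts", proj(p,np.array([C[0]+.055*c2,C[1]+.055*s2,.068])),proj(p,np.array([C[0]-.055*c2,C[1]-.055*s2,.068])),proj(p,np.array([C[0]+.15*c2,C[1]+.15*s2,.005])))
E
```

```text
[ 0.5448 -0.0453 -1.72  ] -98.55018725950653 res mm [[ 1.1042  0.8866]
 [-0.6907  0.9477]
 [ 0.1221 -0.9135]
 [-0.5357 -0.9207]]
[ 0.4821 -0.3222 -0.3634] -20.819837657803404 res mm [[-0.1138 -0.4292]
 [ 0.9203 -0.0651]
 [-0.0627  0.6294]
 [-0.7439 -0.1352]]
gold_medal_center (265.103271484375, 244.47254943847656) (47.228145599365234, 48.153892517089844) [0.4975 0.0204 0.013 ] [-57.8746 -56.4896]
silver_medal_center (274.8209533691406, 186.7490997314453) (45.7443962097168, 46.441566467285156) [0.6004 0.0045 0.013 ] [-57.5286  47.626 ]
tube cap [ 0.4691 -0.0901  0.096 ] [ 55.5336 -68.1377]
spat grip handle pts [[484.9157 215.5345]] [[465.6138 278.9443]] [[485.8988 175.5693]]
```

```bash
cat > go.py <<'E'
import sys
from h import *
# usage: go.py x,y,z[,tool_x_angle_deg] ... -> tool shift & yaw from the present pose
s=telemetry.get_state(); R=Ro.from_quat(s["eef_rot"]).as_matrix(); a=np.degrees(np.arctan2(R[1,0],R[0,0]))
print("t",round(s["clock"],2),"tcp",np.round(s["tool_pos"],4),"toolx ang",round(a,2),"tilt",round(np.degrees(np.arccos(-R[2,2])),2),"F",np.round(s["contact_force"],1),"open",round(s["opening"],3),"q7",round(s["q"][6],2))
for w in sys.argv[1:]:
    v=[float(k) for k in w.split(",")]; d=R.T@(np.array(v[:3])-s["tool_pos"])
    print(w,"->",np.round(d,4), "yaw",round(-((v[3]-a+180)%360-180),1) if len(v)>3 else "", "len",round(np.linalg.norm(d),3))
E
python3 go.py .45,.25,.2,159.2 .469,-.091,.16,159.2
```

```text
t 1.5 tcp [0.1678 0.6021 0.2388] toolx ang 164.43 tilt 0.01 F [-0.3 -0.7  0.1] open 0.999 q7 -0.22
.45,.25,.2,159.2 -> [-0.3664 -0.2634  0.0387] yaw 5.2 len 0.453
.469,-.091,.16,159.2 -> [-0.4762 -0.5868  0.0787] yaw 5.2 len 0.76
```

```bash
python3 -m creep '[[0,-0.05,-0.035,0.01,0],[0,-0.1,-0.07,0.01,0],[0,-0.145,-0.105,0.015,0],[0,-0.19,-0.14,0.02,1],[0,-0.235,-0.17,0.02,2],[0,-0.28,-0.2,0.03,3],[0,-0.32,-0.235,0.035,4],[0,-0.36,-0.27,0.04,5.2],[0,-0.38,-0.32,0.045,5.2],[0,-0.395,-0.37,0.05,5.2]]' 15; python3 go.py .469,-.091,.18,159.2
```

```text
clock: 2.75
tool_pos: [0.4499, 0.1379, 0.1887]
eef_rot: [0.181, 0.984, 0.0, 0.001]
contact_force: [0.6, 0.7, -0.3]
opening: 1.002
t 2.75 tcp [0.4499 0.1379 0.1887] toolx ang 159.18 tilt 0.07 F [ 0.6  0.7 -0.3] open 1.002 q7 0.54
.469,-.091,.18,159.2 -> [-0.0993 -0.2071  0.0086] yaw -0.0 len 0.23
```

```bash
python3 -m creep '[[0,-0.02,-0.042,0,0],[0,-0.04,-0.084,0,0],[0,-0.06,-0.126,0,0],[0,-0.08,-0.168,0,0],[0,-0.099,-0.207,0,0],[0,-0.099,-0.207,0,0]]'; python3 - <<'E'
from h import *
p=snap("wrist"); cv2.imwrite("pics/w1.png",p["image"])
np.savez("w1.npz",image=p["image"],**{k:p[k] for k in("camera_matrix","hand_eye")},q=p["state"]["eef_rot"],t=p["state"]["tool_pos"])
print(p["state"]["tool_pos"],proj(p,[[.469,-.091,.096],[.4975,.0204,.016],[.5448,-.0453,.008]]))
E
```

```text
clock: 3.5
tool_pos: [0.4681, -0.0932, 0.1886]
eef_rot: [0.184, 0.983, -0.001, 0.0]
contact_force: [-0.3, 0.9, -0.6]
opening: 1.004
[ 0.46811322 -0.09324132  0.18864521] [[322.9688766  239.12420571]
 [453.67717669 197.20472359]
 [396.46628828 266.9511398 ]]
```

View pics/w1.png

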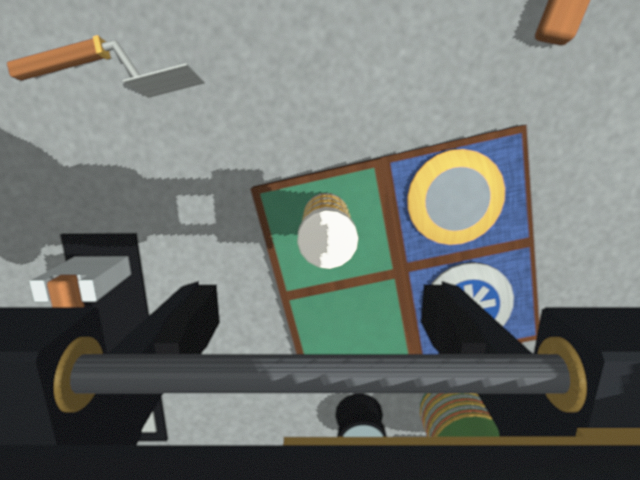

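```bash
python3 go.py .469,-.089,.047,159.2; python3 -m creep '[[0,-0.001,0.004,0.04,0],[0,-0.001,0.004,0.08,0],[0,-0.001,0.004,0.11,0],[0,-0.001,0.004,0.13,0],[0,-0.001,0.004,0.1415,0],[0,-0.001,0.004,0.1415,0],[255,-0.001,0.004,0.1415,0],[255,-0.001,0.004,0.1415,0],[255,-0.001,0.004,0.1415,0],[255,-0.001,0.004,0.1415,0]]' 15
```

```text
t 3.55 tcp [ 0.4682 -0.0906  0.1887] toolx ang 159.01 tilt 0.03 F [0.2 1.  0.5] open 0.999 q7 0.97
.469,-.089,.047,159.2 -> [-1.000e-04  1.700e-03  1.417e-01] yaw -0.2 len 0.142
clock: 4.8
tool_pos: [0.4706, -0.0857, 0.0475]
eef_rot: [0.18, 0.984, 0.0, 0.0]
contact_force: [0.0, -0.1, 0.4]
opening: 0.568
```

```bash
python3 -m creep '[[255,0,0,0,0],[255,0,0,0,0],[255,0,0,0,0]]' 15;  python3 go.py .41,-.2,.12
```

```text
clock: 5.18
tool_pos: [0.4704, -0.0859, 0.0472]
eef_rot: [0.18, 0.984, -0.0, -0.0]
contact_force: [-1.4, -1.2, 1.6]
opening: 0.453
t 5.17 tcp [ 0.4704 -0.0859  0.0472] toolx ang 159.21 tilt 0.02 F [-1.4 -1.2  1.6] open 0.453 q7 0.85
.41,-.2,.12 -> [ 0.0159 -0.1281 -0.0727] yaw  len 0.148
```

```bash
python3 -m creep '[[255,0,0,-0.02,0],[255,0,0,-0.045,0],[255,0.004,-0.03,-0.06,0],[255,0.009,-0.07,-0.06,0],[255,0.013,-0.105,-0.06,0],[255,0.016,-0.128,-0.06,0],[255,0.016,-0.128,-0.03,0],[255,0.016,-0.128,-0.0,0],[255,0.016,-0.128,0.01,0],[255,0.016,-0.128,0.012,0]]' 15;  python3 go.py .41,-.2,.031; python3 - <<'E'
from h import *
p=snap("side"); cv2.imwrite("pics/s1.png",p["image"])
E
```

```text
clock: 6.42
tool_pos: [0.41, -0.1993, 0.0349]
eef_rot: [0.18, 0.984, 0.0, -0.0]
contact_force: [-0.2, -0.2, -1.2]
opening: 0.453
t 6.42 tcp [ 0.41   -0.1993  0.0349] toolx ang 159.26 tilt 0.06 F [-0.2 -0.2 -1.2] open 0.453 q7 0.99
.41,-.2,.031 -> [-0.0003 -0.0007  0.0039] yaw  len 0.004
```

View pics/s1.png

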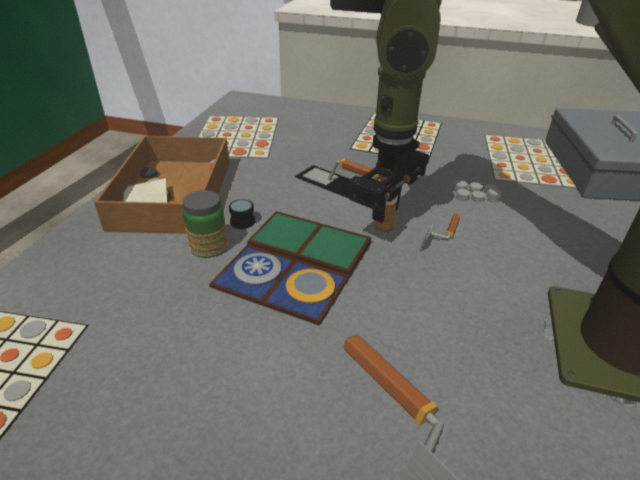

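The side view shows the tube held just above bare table at px (386,215). Next I lower it and release.

```bash
python3 -m creep '[[255,0,0,0.002,0],[255,0,0,0.004,0],[255,0,0,0.004,0],[255,0,0,0.004,0],[120,0,0,0.004,0],[90,0,0,0.004,0],[90,0,0,0.004,0],[90,0,0,0.004,0],[90,0,0,0.004,0]]' 15;  python3 go.py .482,-.322,.15,159.2
```

```text
clock: 7.6
tool_pos: [0.4101, -0.1996, 0.0312]
eef_rot: [0.18, 0.984, 0.0, 0.0]
contact_force: [0.4, -0.1, 0.1]
opening: 0.647
t 7.6 tcp [ 0.4101 -0.1996  0.0312] toolx ang 159.23 tilt 0.0 F [ 0.4 -0.1  0.1] open 0.647 q7 0.98
.482,-.322,.15,159.2 -> [-0.1106 -0.0889 -0.1188] yaw 0.0 len 0.185
```

```bash
python3 -m creep '[[90,0,0,-0.03,0],[90,0,0,-0.08,0],[90,-0.015,-0.01,-0.125,0],[90,-0.05,-0.04,-0.14,0],[90,-0.085,-0.07,-0.14,0],[90,-0.1106,-0.0889,-0.14,0],[90,-0.1106,-0.0889,-0.14,0],[90,-0.1106,-0.0889,-0.14,0]]' 15;  python3 - <<'E'
from h import *
p=snap("wrist"); cv2.imwrite("pics/w2.png",p["image"])
np.set_printoptions(precision=4,suppress=True)
C=[.482,-.322,np.radians(-20.8)];c,s=np.cos(C[2]),np.sin(C[2])
f=lambda x,y,z:[C[0]+c*x-s*y,C[1]+s*x+c*y,z]
print(p["state"]["tool_pos"]); print(proj(p,[f(-.055,0,.068),f(-.055,.008,.068),f(-.055,-.008,.068),f(0,.008,.068),f(0,-.008,.068)]))
p=snap("top"); cv2.imwrite("pics/t2.png",p["image"])
E
```

```text
clock: 8.6
tool_pos: [0.4811, -0.3208, 0.1708]
eef_rot: [0.18, 0.984, 0.001, -0.001]
contact_force: [-0.8, 0.7, -0.0]
opening: 0.643
[ 0.4811 -0.3208  0.1708]
[[317.8309 156.8636]
 [329.9777 156.8772]
 [305.6823 156.8501]
 [329.2685 236.9831]
 [306.421  236.9694]]
```

View pics/w2.png

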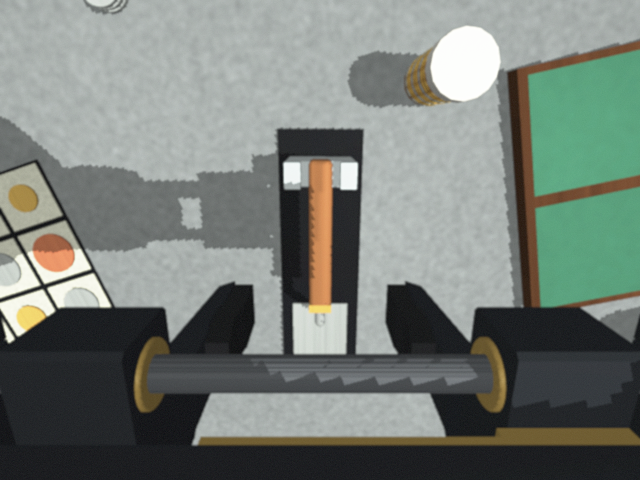

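View pics/t2.png

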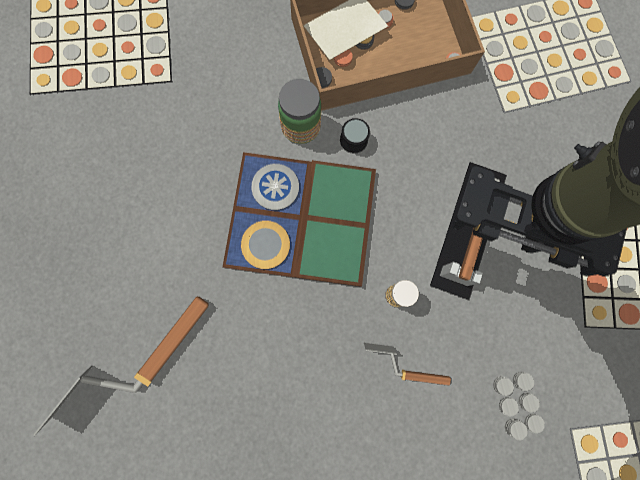

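The wrist view shows the handle running straight down at u≈320, rear end at (320,160) and between the open fingers. That agrees with the prediction to about 1.5 mm. The top view shows the tube standing on bare table at (405,293).

```bash
python3 -m creep '[[90,-0.002,0,0.04,0],[90,-0.002,0,0.085,0],[90,-0.002,0,0.115,0],[90,-0.002,0,0.128,0],[90,-0.002,0,0.131,0],[90,-0.002,0,0.131,0],[255,-0.002,0,0.131,0],[255,-0.002,0,0.131,0],[255,-0.002,0,0.131,0],[255,-0.002,0,0.131,0]]' 50; python3 -m creep '[[255,0,0,0,0],[255,0,0,0,0],[255,0,0,0,0],[255,0,0,0,0]]' 50; python3 go.py
```

```text
clock: 9.95
tool_pos: [0.4839, -0.3228, 0.0403]
eef_rot: [0.18, 0.984, -0.0, 0.0]
contact_force: [0.5, 0.7, 0.5]
opening: 0.215
clock: 10.45
tool_pos: [0.4839, -0.3226, 0.0403]
eef_rot: [0.18, 0.984, 0.0, 0.0]
contact_force: [-0.1, 0.5, 2.4]
opening: 0.17
t 10.45 tcp [ 0.4839 -0.3226  0.0403] toolx ang 159.23 tilt 0.01 F [-0.1  0.5  2.4] open 0.17 q7 1.2
```

```bash
python3 -m creep '[[255,0,0,-0.005,0],[255,0,0,-0.02,0],[255,0,0,-0.05,0],[255,0,0,-0.09,0],[255,0,0,-0.13,0],[255,0,0,-0.17,0],[255,0,0,-0.18,0],[255,0,0,-0.18,0]]' 50; python3 - <<'E'
from h import *
np.set_printoptions(precision=4,suppress=True)
p=snap("top"); cv2.imwrite("pics/t3.png",p["image"])
cv2.imwrite("pics/t3c.png",cv2.resize(p["image"][140:300,210:390],None,fx=4.4,fy=3.7*4.4/3.7*.84,interpolation=cv2.INTER_CUBIC)) if 0 else cv2.imwrite("pics/t3c.png",cv2.resize(p["image"][145:295,210:390],None,fx=4,fy=4,interpolation=cv2.INTER_CUBIC))
p=snap("side"); cv2.imwrite("pics/s3.png",p["image"][60:300,120:560])
T=np.array([.5448,-.0453]);a=np.radians(-98.55);ex=np.array([np.cos(a),np.sin(a)]);ey=np.array([-ex[1],ex[0]])
print(T-.275*ex-.0565*ey)
E
python3 go.py .53,.225,.22,81.5
```

```text
clock: 11.45
tool_pos: [0.4837, -0.3229, 0.2205]
eef_rot: [0.18, 0.984, -0.0, 0.0]
contact_force: [-0.1, -0.6, -1.3]
opening: 0.17
[0.5298 0.235 ]
t 11.55 tcp [ 0.4828 -0.3224  0.2189] toolx ang 159.22 tilt 0.16 F [-0.2 -0.7 -1.6] open 0.174 q7 1.34
.53,.225,.22,81.5 -> [ 0.15    0.5286 -0.0006] yaw 77.7 len 0.549
```

View pics/t3c.png

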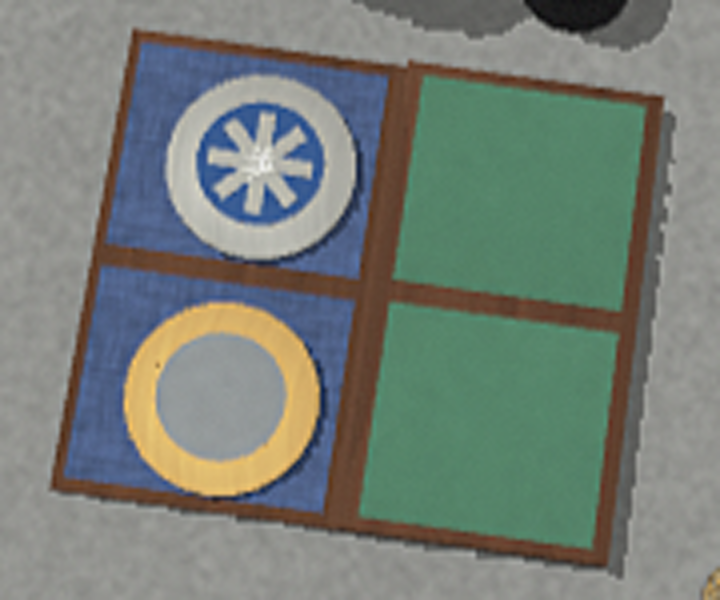

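View pics/s3.png

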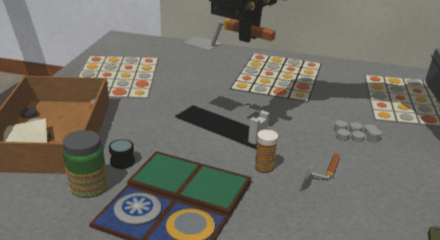

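```bash
python3 -m creep '[[255,0.012,0.04,0,5],[255,0.028,0.095,0,13],[255,0.045,0.15,0,21],[255,0.06,0.21,0,29],[255,0.078,0.27,0,37],[255,0.095,0.33,0,45],[255,0.11,0.385,0,53],[255,0.127,0.44,0,61],[255,0.142,0.495,0,69],[255,0.155,0.53,0,75]]' 50; python3 go.py .53,.24,.12,81.45
```

```text
clock: 12.8
tool_pos: [0.5258, 0.2312, 0.2185]
eef_rot: [0.742, 0.671, -0.001, -0.001]
contact_force: [0.4, -1.0, -1.5]
opening: 0.171
t 12.8 tcp [0.5258 0.2312 0.2185] toolx ang 84.22 tilt 0.13 F [ 0.4 -1.  -1.5] open 0.171 q7 -0.6
.53,.24,.12,81.45 -> [0.0092 0.0035 0.0985] yaw 2.8 len 0.099
```

```bash
python3 -m creep '[[255,0.005,0.002,0.03,2.8],[255,0.009,0.0035,0.07,2.8],[255,0.009,0.0035,0.11,2.8],[255,0.009,0.0035,0.145,2.8],[255,0.009,0.0035,0.15,2.8],[255,0.009,0.0035,0.15,2.8],[255,0.009,0.0035,0.15,2.8]]' 50; python3 go.py .53,.24,.07,81.45; python3 - <<'E'
from h import *
for n in ("wrist","top","side"):
    p=snap(n); cv2.imwrite(f"pics/{n}4.png",p["image"])
    if n=="top": cv2.imwrite("pics/top4c.png",cv2.resize(p["image"][150:300,120:320],None,fx=4,fy=4,interpolation=cv2.INTER_CUBIC))
    if n=="wrist": cv2.imwrite("pics/wrist4.png",p["image"])
    if n=="side": cv2.imwrite("pics/side4.png",cv2.resize(p["image"][180:380,180:440],None,fx=3,fy=3,interpolation=cv2.INTER_CUBIC))
E
```

```text
clock: 13.68
tool_pos: [0.5322, 0.2368, 0.0714]
eef_rot: [0.758, 0.652, 0.001, 0.0]
contact_force: [0.4, -0.0, -0.3]
opening: 0.171
t 13.68 tcp [0.5322 0.2368 0.0714] toolx ang 81.43 tilt 0.13 F [ 0.4 -0.  -0.3] open 0.171 q7 -0.64
.53,.24,.07,81.45 -> [ 0.0029 -0.0026  0.0014] yaw -0.0 len 0.004
```

View pics/wrist4.png

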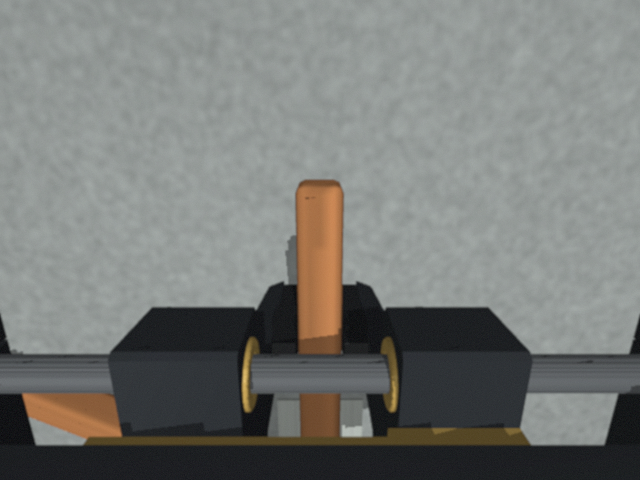

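View pics/top4c.png

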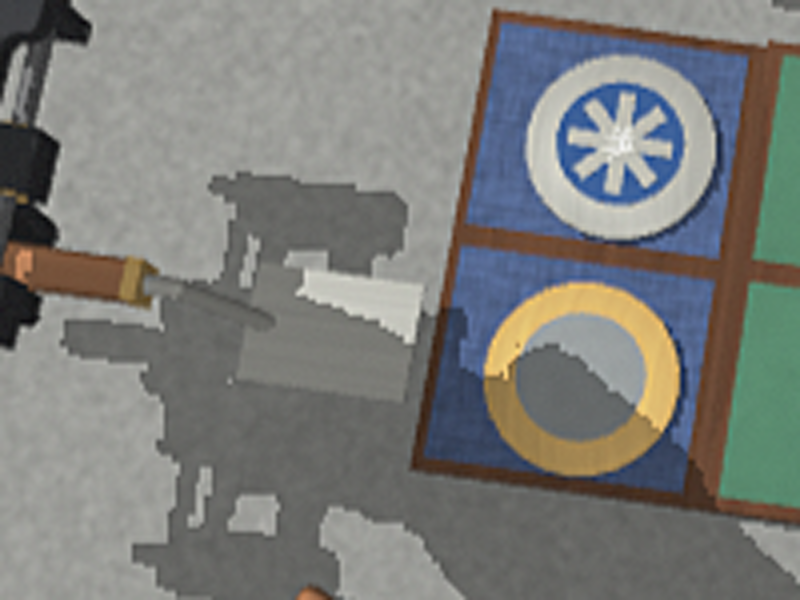

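View pics/side4.png

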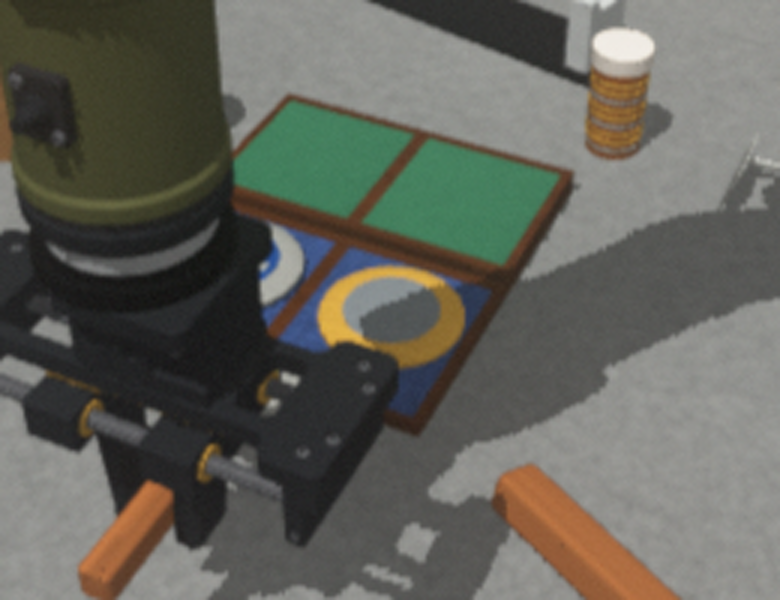

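```bash
python3 - <<'E'
from h import *
np.set_printoptions(precision=4,suppress=True)
p=snap("top")
f=lambda x,y:(x/4+120-.375,y/4+150-.375)
a=atz(p,f(423,283),.0367);b=atz(p,f(407,402),.0367);print(a,b,(a+b)/2,np.linalg.norm(a-b),"edge ang",np.degrees(np.arctan2(*(a-b)[1::-1])))
c1=atz(p,f(262,262),.0367);c2=atz(p,f(233,382),.0367);print("rear",c1,c2,(c1+c2)/2, np.linalg.norm(c1-a))
# medal in this picture
e=atz(p,f(582,379),.013);print("medal",e)
for nm,q,z in [("blue/brown top",(750,60),.008),("blue/brown bot",(686,492),.008),("green top",(783,60),.016),("green bot",(718,500),.016)]: print(nm,atz(p,f(*q),z))
E
python3 go.py
```

```text
[0.535  0.0848 0.0367] [0.4846 0.09   0.0367] [0.5098 0.0874 0.0367] 0.05064442013704069 edge ang -5.836587315179251
rear [0.5444 0.1522 0.0367] [0.4935 0.1618 0.0367] [0.5189 0.157  0.0367] 0.06806454622456105
medal [0.4977 0.0203 0.013 ]
blue/brown top [ 0.6429 -0.0525  0.008 ]
blue/brown bot [ 0.4492 -0.0241  0.008 ]
green top [ 0.64   -0.0672  0.016 ]
green bot [ 0.4449 -0.038   0.016 ]
t 13.88 tcp [0.5318 0.2367 0.0712] toolx ang 81.42 tilt 0.1 F [ 0.8 -0.2 -1.3] open 0.174 q7 -0.64
```

```bash
python3 -m creep '[[255,-0.005,-0.001,0.008,0],[255,-0.009,-0.002,0.016,0],[255,-0.009,-0.002,0.021,0],[255,-0.009,-0.002,0.024,0],[255,-0.009,-0.002,0.024,0],[255,-0.009,-0.002,0.024,0]]' 50; python3 go.py;  python3 -m creep '[[255,0,0,0.0005,0],[255,0,0,0.001,0],[255,0,0,0.001,0]]'; python3 go.py; 
```

```text
clock: 14.62
tool_pos: [0.5281, 0.2281, 0.0464]
eef_rot: [0.758, 0.652, 0.0, -0.0]
contact_force: [-0.6, 0.9, -1.6]
opening: 0.177
t 14.62 tcp [0.5281 0.2281 0.0464] toolx ang 81.44 tilt 0.03 F [-0.6  0.9 -1.6] open 0.177 q7 -0.64
clock: 15.0
tool_pos: [0.528, 0.2278, 0.0452]
eef_rot: [0.758, 0.652, 0.0, 0.0]
contact_force: [-0.5, -0.5, -0.8]
opening: 0.173
t 15.0 tcp [0.528  0.2278 0.0452] toolx ang 81.43 tilt 0.0 F [-0.5 -0.5 -0.8] open 0.173 q7 -0.64
```

```bash
python3 -m creep '[[255,0,0,0.0005,0],[255,0,0,0.0005,0]]'; python3 -m creep '[[255,0,0,0.0005,0],[255,0,0,0.0005,0]]'; python3 go.py; python3 - <<'E'
from h import *
p=snap("top"); cv2.imwrite("pics/top5c.png",cv2.resize(p["image"][180:290,180:320],None,fx=5,fy=5,interpolation=cv2.INTER_CUBIC))
E
```

```text
clock: 15.25
tool_pos: [0.5279, 0.2278, 0.0447]
eef_rot: [0.758, 0.652, 0.0, -0.0]
contact_force: [-0.3, -0.6, -2.1]
opening: 0.173
clock: 15.5
tool_pos: [0.528, 0.2279, 0.0442]
eef_rot: [0.758, 0.652, 0.0, -0.0]
contact_force: [-0.5, -0.5, -1.2]
opening: 0.171
t 15.5 tcp [0.528  0.2279 0.0442] toolx ang 81.43 tilt 0.01 F [-0.5 -0.5 -1.2] open 0.171 q7 -0.64
```

View pics/top5c.png

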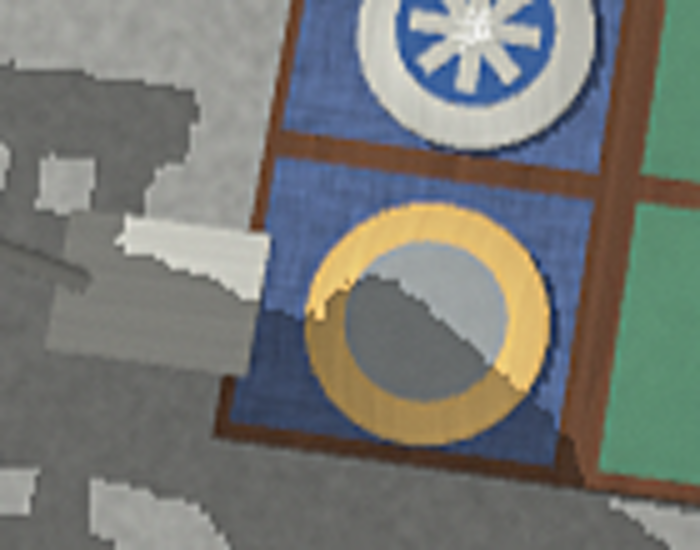

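```bash
python3 -m creep '[[255,0,0,0.0005,0],[255,0,0,0.0005,0]]'; python3 go.py; python3 -m creep '[[255,0,0,0.0005,0],[255,0,0,0.0005,0]]';  python3 go.py
```

```text
clock: 15.8
tool_pos: [0.528, 0.2279, 0.0437]
eef_rot: [0.758, 0.652, 0.0, -0.0]
contact_force: [0.2, 0.3, -0.4]
opening: 0.178
t 15.8 tcp [0.528  0.2279 0.0437] toolx ang 81.43 tilt 0.01 F [ 0.2  0.3 -0.4] open 0.178 q7 -0.64
clock: 16.05
tool_pos: [0.528, 0.228, 0.0432]
eef_rot: [0.758, 0.652, 0.0, -0.0]
contact_force: [-0.2, 1.5, -0.2]
opening: 0.174
t 16.05 tcp [0.528  0.228  0.0432] toolx ang 81.43 tilt 0.01 F [-0.2  1.5 -0.2] open 0.174 q7 -0.64
```

```bash
cat > m.py <<'E'
from h import *
s=telemetry.get_state(); print("M",np.round(s["moment"],3),"F",np.round(s["contact_force"],2),"z",round(s["tool_pos"][2],4))
E
python3 m.py; python3 -m creep '[[255,0,0,0.0005,0],[255,0,0,0.0005,0]]'|tail -2; python3 m.py; python3 -m creep '[[255,0,0,-0.001,0],[255,0,0,-0.001,0]]'|tail -2; python3 m.py;python3 -m creep '[[255,0,0,-0.001,0],[255,0,0,-0.001,0]]'|tail -2; python3 m.py
```

```text
M [-0.026  0.059  0.015] F [-0.2   1.46 -0.16] z 0.0432
contact_force: [-0.1, 0.9, -0.5]
opening: 0.171
M [ 0.008  0.085 -0.011] F [-0.09  0.92 -0.54] z 0.0428
contact_force: [0.8, 0.5, -0.5]
opening: 0.172
M [-0.067  0.085  0.009] F [ 0.79  0.54 -0.46] z 0.0437
contact_force: [0.4, -0.1, -0.5]
opening: 0.173
M [-0.059  0.124  0.011] F [ 0.4  -0.09 -0.49] z 0.0447
```

```bash
cat > m.py <<'E'
from h import *
a=[]
for i in range(4):
    s=telemetry.get_state(); a.append(np.r_[s["contact_force"],s["moment"]]); imaging.snapshot("top")
print("F,M mean",np.round(np.mean(a,0),3),"tcp",np.round(s["tool_pos"],4),"t",round(s["clock"],2))
E
python3 m.py; python3 -m creep '[[255,0,0,0.001,0],[255,0,0,0.002,0],[255,0,0,0.002,0]]'|tail -2; python3 m.py; python3 -m creep '[[255,0,0,0.001,0],[255,0,0,0.001,0]]'|tail -2; python3 m.py;
```

```text
F,M mean [-0.159  0.229 -0.646 -0.059  0.07  -0.004] tcp [0.5279 0.2278 0.0447] t 16.95
contact_force: [-0.1, 0.6, -0.2]
opening: 0.171
F,M mean [-0.198  0.659 -0.17  -0.001  0.083 -0.04 ] tcp [0.5281 0.2281 0.0428] t 17.52
contact_force: [0.3, 1.1, 1.1]
opening: 0.169
F,M mean [ 0.247  1.275  0.89   0.014  0.045 -0.029] tcp [0.528  0.228  0.0418] t 17.98
```

```bash
python3 -m creep '[[255,0,0,-0.0012,0],[255,-0.004,0,-0.0012,0],[255,-0.008,0,-0.0012,0],[255,-0.012,0,-0.0012,0],[255,-0.016,0,-0.0012,0],[255,-0.019,0,-0.0012,0],[255,-0.022,0,-0.0012,0],[255,-0.022,0,-0.0012,0]]' 60; python3 m.py; python3 - <<'E'
from h import *
p=snap("top"); cv2.imwrite("pics/top6c.png",cv2.resize(p["image"][180:290,180:320],None,fx=5,fy=5,interpolation=cv2.INTER_CUBIC))
p=snap("side"); cv2.imwrite("pics/side6.png",cv2.resize(p["image"][210:330,220:380],None,fx=4.5,fy=4.5,interpolation=cv2.INTER_CUBIC))
E
```

```text
clock: 19.02
tool_pos: [0.5247, 0.206, 0.043]
eef_rot: [0.758, 0.652, 0.0, -0.0]
contact_force: [0.3, 0.2, 0.6]
opening: 0.175
F,M mean [-0.027  0.55   0.655 -0.014  0.012 -0.011] tcp [0.5247 0.206  0.0429] t 19.18
```

View pics/top6c.png

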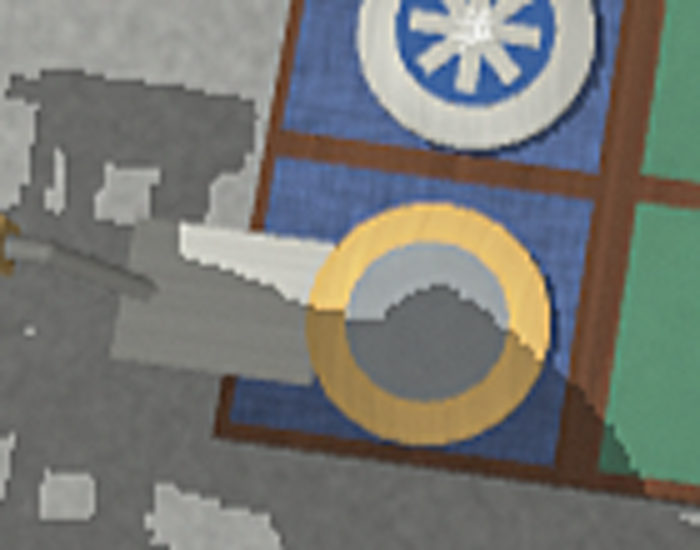

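View pics/side6.png

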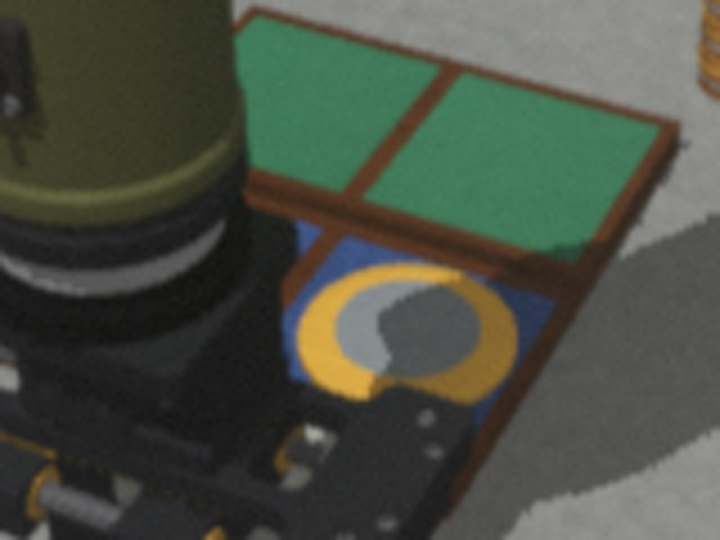

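Top view: the blade is about 6 mm under the near rim, the medal has not moved, and it is centred on the blade. Next I push it to the step.

```bash
python3 -m creep '[[255,-0.003,0,0,0],[255,-0.007,0,0,0],[255,-0.011,0,0,0],[255,-0.015,0,0,0],[255,-0.018,0,0,0],[255,-0.018,0,0,0]]' 60; python3 m.py; python3 - <<'E'
from h import *
p=snap("top"); cv2.imwrite("pics/top7c.png",cv2.resize(p["image"][180:290,180:320],None,fx=5,fy=5,interpolation=cv2.INTER_CUBIC))
E
```

```text
clock: 20.08
tool_pos: [0.5221, 0.1882, 0.043]
eef_rot: [0.758, 0.652, 0.0, -0.0]
contact_force: [0.8, 2.7, 2.9]
opening: 0.168
F,M mean [ 0.772  3.226  2.757  0.485 -0.08   0.015] tcp [0.5222 0.1883 0.0429] t 20.23
```

View pics/top7c.png

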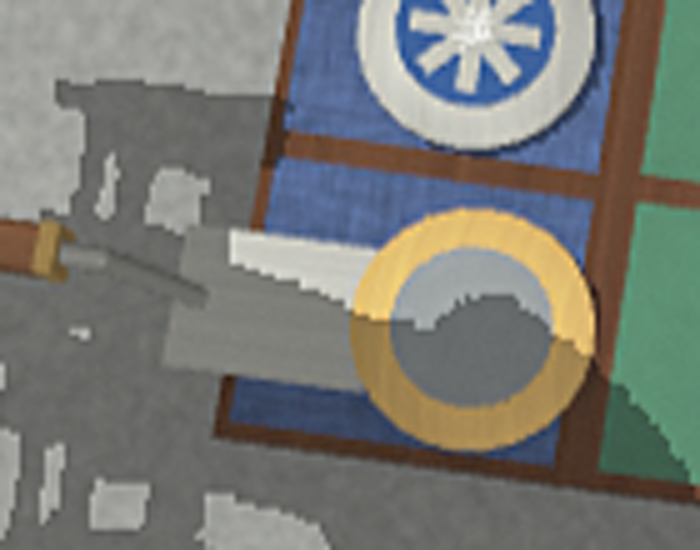

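```bash
python3 -m creep '[[255,0,0,-0.001,0],[255,-0.0005,0,-0.0025,0],[255,-0.0015,0,-0.0045,0],[255,-0.0025,0,-0.0065,0],[255,-0.004,0,-0.009,0],[255,-0.0055,0,-0.0115,0],[255,-0.0055,0,-0.0115,0]]' 60; python3 m.py; python3 - <<'E'
from h import *
p=snap("top"); cv2.imwrite("pics/top8c.png",cv2.resize(p["image"][180:290,180:320],None,fx=5,fy=5,interpolation=cv2.INTER_CUBIC))
p=snap("side"); cv2.imwrite("pics/side8.png",cv2.resize(p["image"][210:330,220:380],None,fx=4.5,fy=4.5,interpolation=cv2.INTER_CUBIC))
E
```

```text
clock: 21.2
tool_pos: [0.5211, 0.1823, 0.0546]
eef_rot: [0.758, 0.652, -0.0, 0.0]
contact_force: [-0.3, 0.7, -1.6]
opening: 0.174
F,M mean [-0.064  0.094 -1.405  0.071  0.051 -0.009] tcp [0.521  0.1825 0.0543] t 21.35
```

View pics/top8c.png

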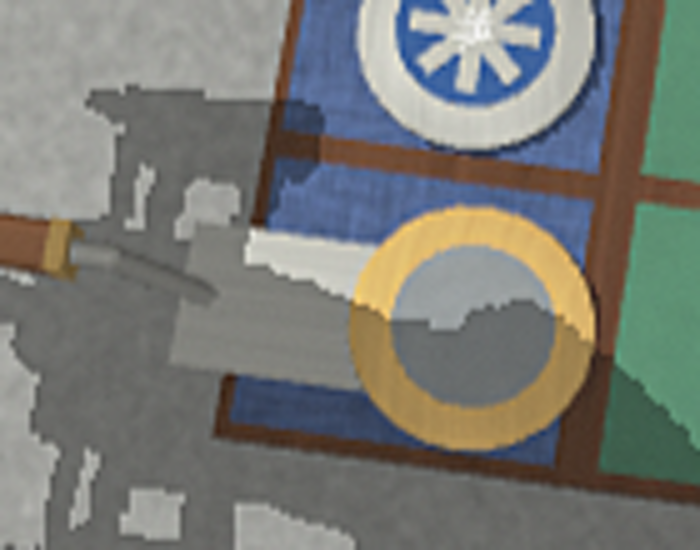

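View pics/side8.png

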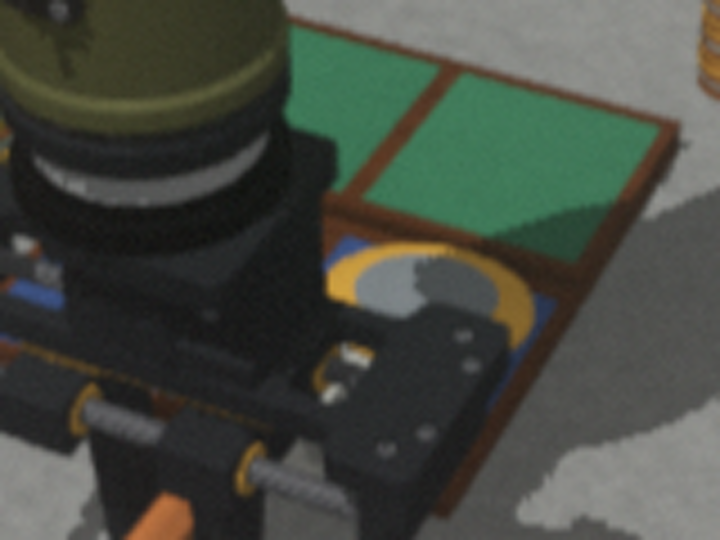

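```bash
cat > ov.py <<'E'
import sys
from h import *
T=np.array([.5448,-.0453]);a=np.radians(-98.5);ex=np.r_[np.cos(a),np.sin(a),0];ey=np.r_[-ex[1],ex[0],0];ez=np.r_[0,0,1]
O=np.r_[T,.008]
def outline(th,y=-.0565,piv=(-.003,.0025)):
    th=np.radians(th); ph=np.linspace(0,2*np.pi,90)
    u=-np.cos(th)*ex+np.sin(th)*ez; n=-np.sin(th)*ex-np.cos(th)*ez
    c=O+piv[0]*ex+piv[1]*ez+ .039*u+y*ey
    b=c-n*.0  # mid plane
    return [b+.042*(np.cos(f)*u+np.sin(f)*ey) for f in ph]
def draw(p,ths,box,fx,name):
    x0,y0,x1,y1=box; im=cv2.resize(p["image"][y0:y1,x0:x1],None,fx=fx,fy=fx,interpolation=cv2.INTER_CUBIC)
    for th,col in zip(ths,[(0,0,255),(255,255,0),(255,0,255)]):
        q=((proj(p,outline(th))+.5-[x0,y0])*fx).astype(int); cv2.polylines(im,[q.reshape(-1,1,2)],True,col,1)
    cv2.imwrite(name,im)
if __name__=="__main__":
    ths=[float(k) for k in sys.argv[2:]]
    draw(snap("top"),ths,(180,180,320,290),5,f"pics/ot{sys.argv[1]}.png")
    draw(snap("side"),ths,(220,190,380,330),4,f"pics/os{sys.argv[1]}.png")
E
python3 ov.py 8 0 10
```

```text
(no output)
```

View pics/os8.png

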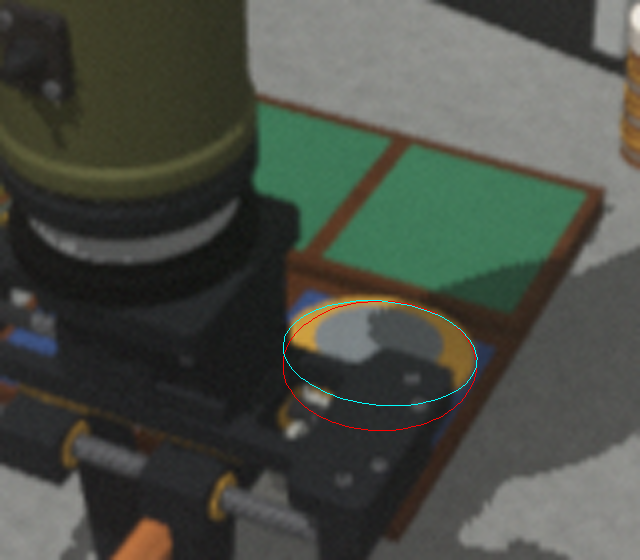

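View pics/ot8.png

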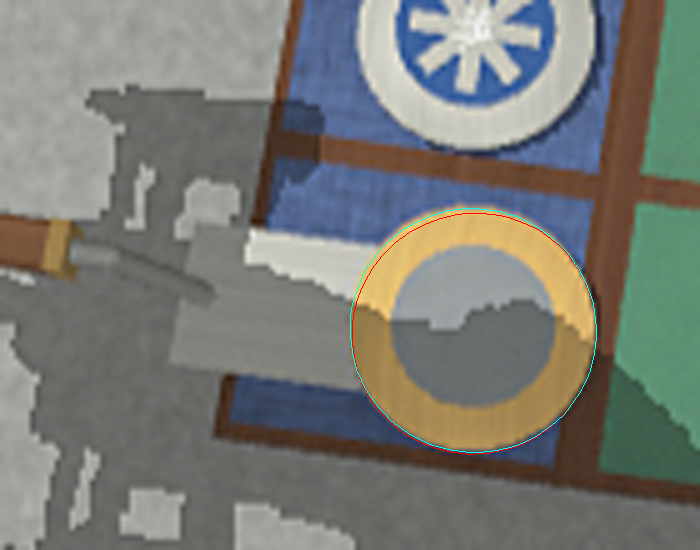

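```bash
python3 -m creep '[[255,-0.0015,0,-0.004,0],[255,-0.0033,0,-0.0076,0],[255,-0.005,0,-0.011,0],[255,-0.007,0,-0.0143,0],[255,-0.0092,0,-0.0176,0],[255,-0.0113,0,-0.0215,0],[255,-0.0137,0,-0.0255,0],[255,-0.0137,0,-0.0255,0]]' 60; python3 m.py; python3 ov.py 9 30 40
```

```text
clock: 22.6
tool_pos: [0.5193, 0.169, 0.0803]
eef_rot: [0.758, 0.652, 0.0, 0.0]
contact_force: [-0.4, 0.4, -1.6]
opening: 0.17
F,M mean [-0.162  0.908 -1.466  0.228  0.007  0.007] tcp [0.5191 0.1693 0.0798] t 22.75
```

View pics/os9.png

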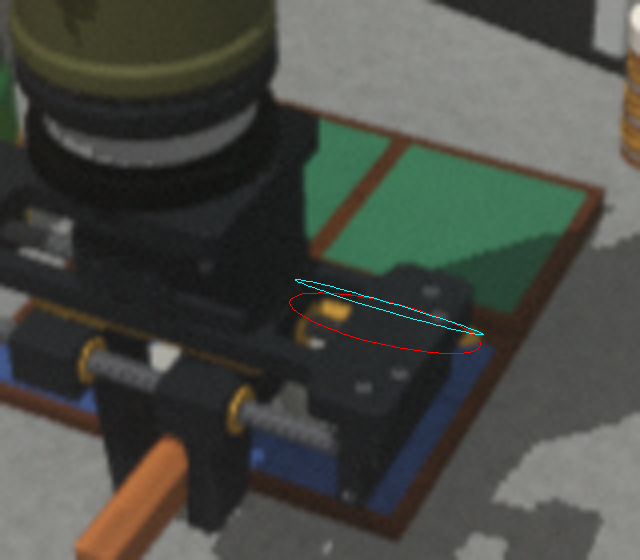

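View pics/ot9.png

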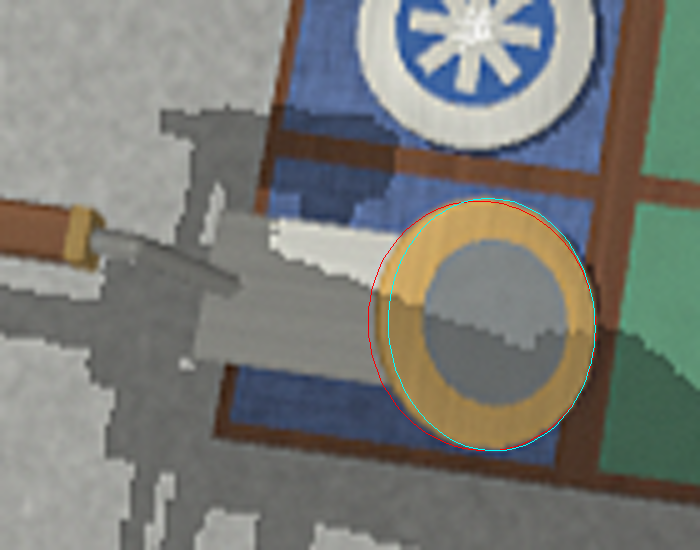

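```bash
python3 -m creep '[[255,-0.003,0,-0.004,0],[255,-0.006,0,-0.0075,0],[255,-0.0087,0,-0.0105,0],[255,-0.0115,0,-0.013,0],[255,-0.0145,0,-0.0155,0],[255,-0.0175,0,-0.0177,0],[255,-0.021,0,-0.0198,0],[255,-0.024,0,-0.0213,0],[255,-0.0269,0,-0.0228,0],[255,-0.0269,0,-0.0228,0]]' 60; python3 m.py; python3 ov.py 10 60 70
```

```text
clock: 24.15
tool_pos: [0.5152, 0.1423, 0.1028]
eef_rot: [0.758, 0.652, -0.0, 0.0]
contact_force: [-0.3, 0.3, -0.3]
opening: 0.17
F,M mean [-0.055  0.215 -1.024  0.035  0.066 -0.005] tcp [0.5151 0.1428 0.1027] t 24.3
```

View pics/os10.png

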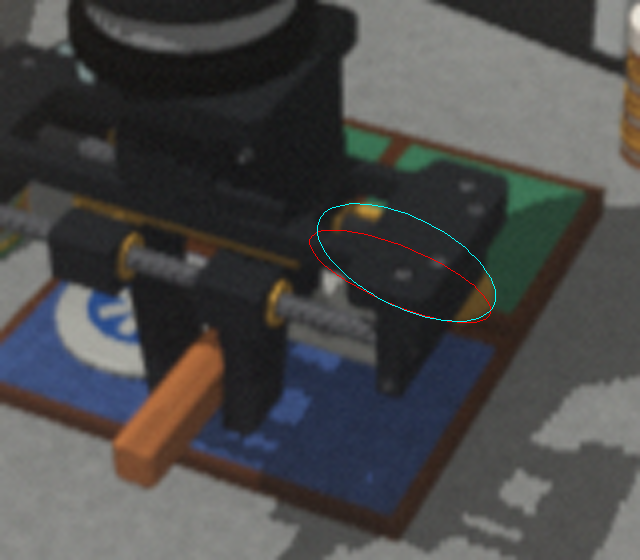

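View pics/ot10.png

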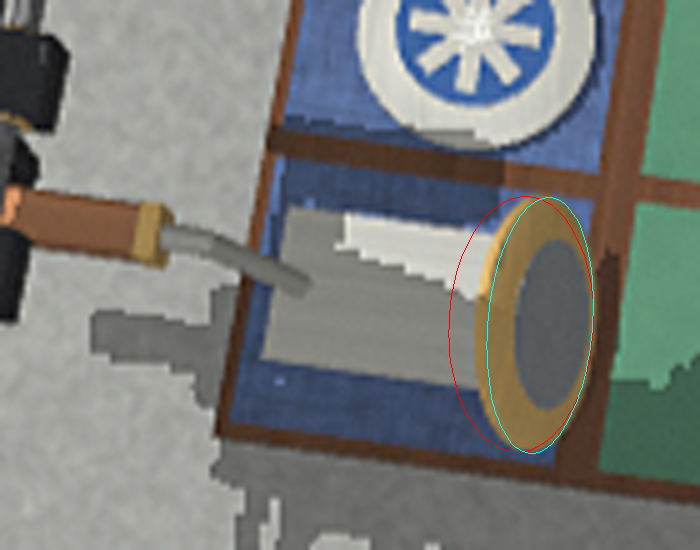

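```bash
python3 -m creep '[[255,-0.0035,0,-0.001,0],[255,-0.007,0,-0.002,0],[255,-0.0104,0,-0.0027,0],[255,-0.0135,0,-0.003,0],[255,-0.0165,0,-0.0035,0],[255,-0.019,0,-0.004,0],[255,-0.021,0,-0.004,0],[255,-0.021,0,-0.004,0]]' 60; python3 m.py; python3 ov.py 11 90
```

```text
clock: 25.45
tool_pos: [0.5119, 0.1217, 0.1067]
eef_rot: [0.758, 0.652, -0.0, -0.0]
contact_force: [0.3, -0.5, -0.8]
opening: 0.172
F,M mean [ 0.203 -0.023 -1.017 -0.038  0.1    0.002] tcp [0.512  0.122  0.1067] t 25.6
```

View pics/ot11.png

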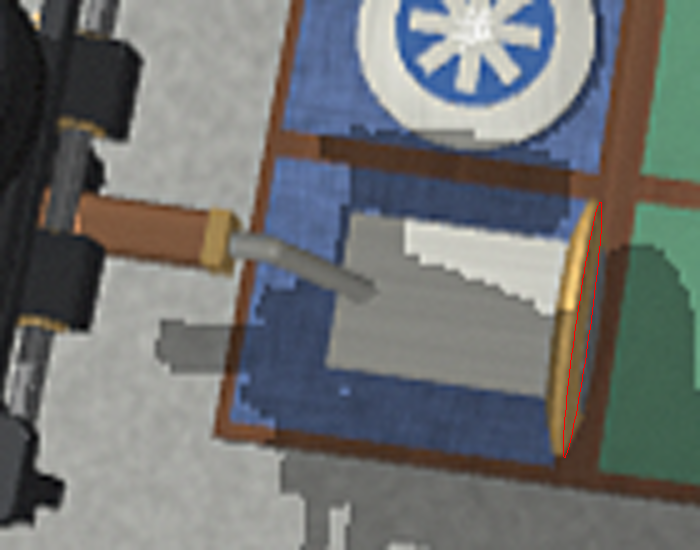

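The medal stands nearly upright at the step, seen edge-on at (577,330) in the crop. I ease it past upright.

```bash
python3 -m creep '[[255,-0.0015,0,0,0],[255,-0.003,0,0,0],[255,-0.0045,0,0,0],[255,-0.006,0,0,0],[255,-0.0075,0,0,0],[255,-0.009,0,0,0],[255,-0.0105,0,0,0],[255,-0.0105,0,0,0]]' 60; python3 m.py; python3 ov.py 12 90
```

```text
clock: 26.75
tool_pos: [0.5104, 0.1114, 0.1067]
eef_rot: [0.758, 0.652, -0.0, 0.0]
contact_force: [0.2, -0.1, -0.7]
opening: 0.175
F,M mean [-0.082  0.089 -0.713 -0.023  0.064  0.015] tcp [0.5105 0.1116 0.1067] t 26.9
```

View pics/ot12.png

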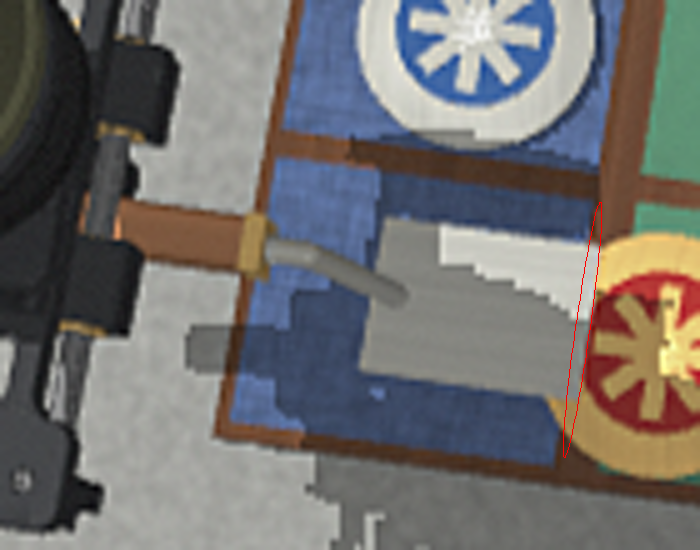

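```bash
python3 -m creep '[[255,0.008,0,0,0],[255,0.02,0,0,0],[255,0.034,0,0,0],[255,0.034,0,0.02,0],[255,0.034,0,0.04,0],[255,0.034,0,0.0515,0],[255,0.034,0,0.0515,0]]' 60; python3 m.py; python3 - <<'E'
from h import *
p=snap("top"); cv2.imwrite("pics/top13c.png",cv2.resize(p["image"][170:300,220:380],None,fx=5,fy=5,interpolation=cv2.INTER_CUBIC)[:600])
p=snap("side"); cv2.imwrite("pics/side13.png",cv2.resize(p["image"][190:330,220:380],None,fx=4,fy=4,interpolation=cv2.INTER_CUBIC))
E
```

```text
clock: 27.92
tool_pos: [0.5151, 0.1456, 0.0546]
eef_rot: [0.758, 0.653, -0.001, -0.0]
contact_force: [-0.7, 0.3, -1.0]
opening: 0.173
F,M mean [-0.131 -0.213 -1.041 -0.056  0.056 -0.03 ] tcp [0.5159 0.1454 0.0558] t 28.07
```

View pics/top13c.png

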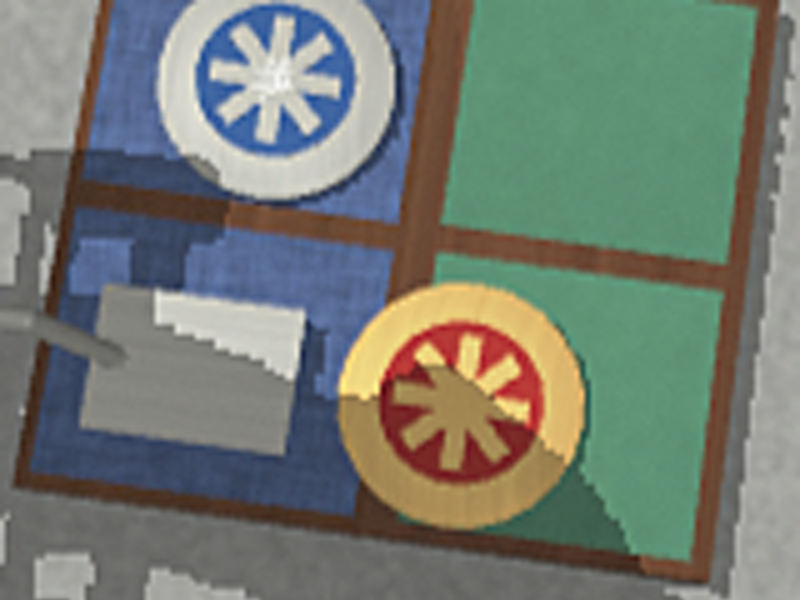

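View pics/side13.png

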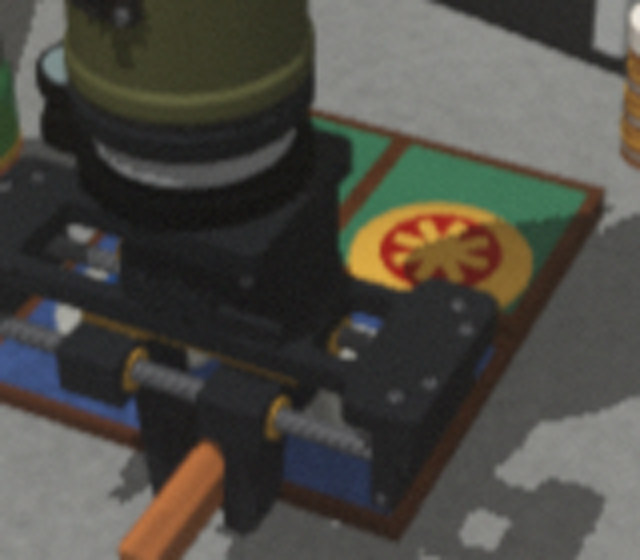

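```bash
python3 - <<'E'
from h import *
from ov import O,ex,ey
p=snap("top")
for n,q,z in [("c",(462,405),.021),("left",(338,398),.021),("right",(586,405),.021),("bladeA",(306,310),.02),("bladeB",(284,455),.02)]:
    d=atz(p,(q[0]/5+220-.4,q[1]/5+170-.4),z)-O; print(n,np.round([d@ex*1e3,d@ey*1e3],1))
E
python3 go.py .5155,.1455,.0550
```

```text
c [ 23.4 -56.9]
left [-18.6 -60.4]
right [ 65.1 -51. ]
bladeA [-34.1 -31.7]
bladeB [-33.8 -82.1]
t 28.27 tcp [0.5159 0.1452 0.0557] toolx ang 81.42 tilt 0.06 F [ 0.3  0.3 -0.5] open 0.171 q7 -0.55
.5155,.1455,.0550 -> [ 0.0002 -0.0004  0.0007] yaw  len 0.001
```

```bash
python3 -m creep '[[255,-0.004,0,0.0007,0],[255,-0.009,0,0.0007,0],[255,-0.013,0,0.0007,0],[255,-0.016,0,0.0007,0],[255,-0.019,0,0.0007,0],[255,-0.022,0,0.0007,0],[255,-0.025,0,0.0007,0],[255,-0.028,0,0.0007,0],[255,-0.031,0,0.0007,0]]' 60; python3 m.py; python3 - <<'E'
from h import *
p=snap("top"); cv2.imwrite("pics/top14c.png",cv2.resize(p["image"][180:300,220:380],None,fx=5,fy=5,interpolation=cv2.INTER_CUBIC)[:600])
p=snap("side"); cv2.imwrite("pics/side14.png",cv2.resize(p["image"][190:330,220:380],None,fx=4,fy=4,interpolation=cv2.INTER_CUBIC))
E
```

```text
clock: 29.4
tool_pos: [0.5109, 0.1143, 0.0545]
eef_rot: [0.758, 0.652, 0.0, -0.0]
contact_force: [-0.1, 0.3, -1.4]
opening: 0.17
F,M mean [-0.168  0.11  -1.902  0.135  0.07  -0.005] tcp [0.5108 0.1141 0.0545] t 29.55
```

View pics/top14c.png

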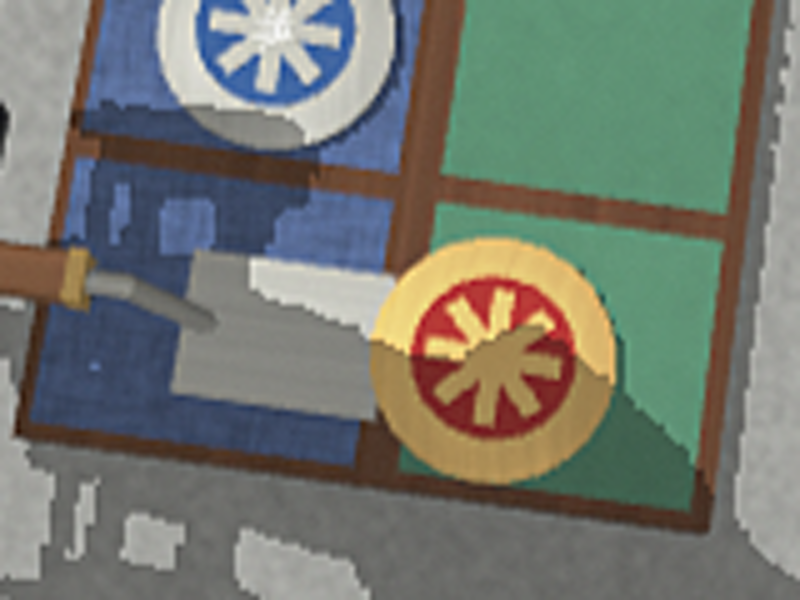

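View pics/side14.png

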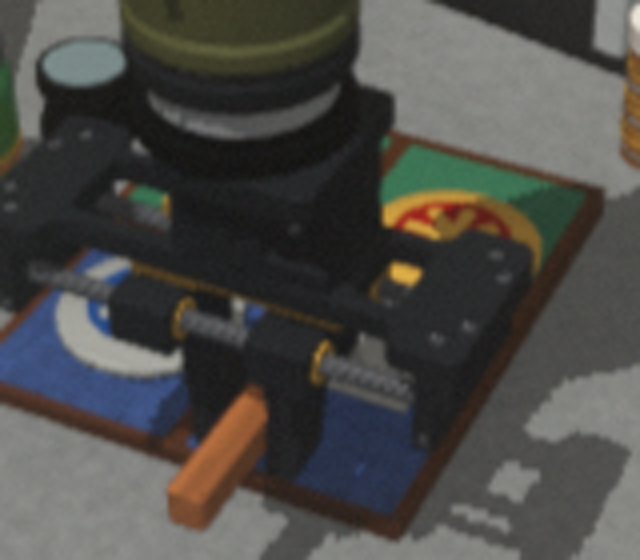

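```bash
python3 -m creep '[[255,-0.003,0,0,0],[255,-0.006,0,0,0],[255,-0.009,0,0,0],[255,-0.0115,0,0,0],[255,-0.014,0,0,0],[255,-0.014,0,0,0],[255,-0.01,0,0,0],[255,-0.002,0,0,0],[255,0.01,0,0,0],[255,0.024,0,0,0]]' 60; python3 go.py; python3 - <<'E'
from h import *
p=snap("top"); cv2.imwrite("pics/top15c.png",cv2.resize(p["image"][180:300,220:380],None,fx=5,fy=5,interpolation=cv2.INTER_CUBIC)[:600])
E
```

```text
clock: 30.95
tool_pos: [0.5146, 0.1396, 0.0545]
eef_rot: [0.758, 0.652, 0.0, -0.0]
contact_force: [-0.9, -0.5, -1.2]
opening: 0.174
t 30.95 tcp [0.5146 0.1396 0.0545] toolx ang 81.46 tilt 0.03 F [-0.9 -0.5 -1.2] open 0.174 q7 -0.54
```

View pics/top15c.png

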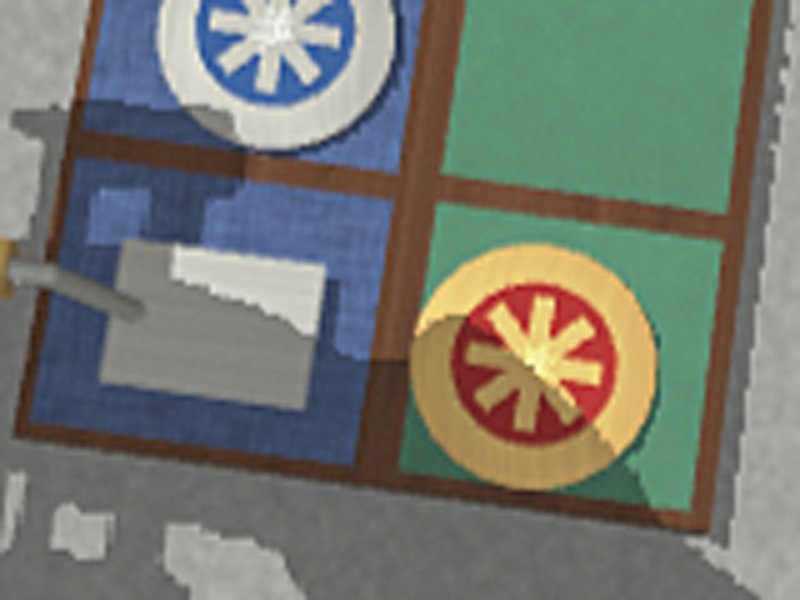

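The gold medal lies star up entirely on the green field, centred at (534,365) in the crop, about 49 mm past the step. The silver medal has not moved. Next the spatula goes back to its rest.

```bash
python3 -m creep '[[255,0.01,0,-0.02,0],[255,0.02,0,-0.05,0],[255,0.03,0,-0.09,0],[255,0.03,0,-0.13,0],[255,0.03,0,-0.165,0],[255,0.03,0,-0.165,0]]' 60; python3 go.py .4839,-.3226,.22,159.23
```

```text
clock: 31.75
tool_pos: [0.5204, 0.169, 0.222]
eef_rot: [0.758, 0.652, 0.003, 0.001]
contact_force: [0.4, 0.7, -0.7]
opening: 0.172
t 31.75 tcp [0.5204 0.169  0.222 ] toolx ang 81.46 tilt 0.33 F [ 0.4  0.7 -0.7] open 0.172 q7 -0.56
.4839,-.3226,.22,159.23 -> [-0.4916  0.0369  0.0007] yaw -77.8 len 0.493
```

```bash
python3 -m creep '[[255,-0.03,0.002,0,-5],[255,-0.08,0.006,0,-13],[255,-0.13,0.01,0,-21],[255,-0.185,0.014,0,-30],[255,-0.24,0.018,0,-39],[255,-0.295,0.022,0,-48],[255,-0.35,0.026,0,-57],[255,-0.4,0.03,0,-65],[255,-0.45,0.034,0,-72],[255,-0.48,0.036,0,-76]]' 60; python3 go.py .4839,-.3226,.10,159.23
```

```text
clock: 33.0
tool_pos: [0.4813, -0.3148, 0.2176]
eef_rot: [0.196, 0.981, 0.0, -0.001]
contact_force: [-0.1, 0.5, -1.0]
opening: 0.171
t 33.0 tcp [ 0.4813 -0.3148  0.2176] toolx ang 157.4 tilt 0.16 F [-0.1  0.5 -1. ] open 0.171 q7 1.28
.4839,-.3226,.10,159.23 -> [-0.0058 -0.0062  0.1176] yaw -1.8 len 0.118
```

```bash
python3 -m creep '[[255,-0.0058,-0.0062,0.02,-1.8],[255,-0.0058,-0.0062,0.06,-1.8],[255,-0.0058,-0.0062,0.1,-1.8],[255,-0.0058,-0.0062,0.1176,-1.8],[255,-0.0058,-0.0062,0.1176,-1.8],[255,-0.0058,-0.0062,0.1176,-1.8],[255,-0.0058,-0.0062,0.1176,-1.8]]' 60; python3 go.py .4839,-.3226,.0403,159.23; python3 - <<'E'
from h import *
p=snap("side"); cv2.imwrite("pics/side16.png",cv2.resize(p["image"][120:260,260:460],None,fx=4,fy=4,interpolation=cv2.INTER_CUBIC))
p=snap("wrist"); cv2.imwrite("pics/wrist16.png",p["image"])
E
```

```text
clock: 33.88
tool_pos: [0.4869, -0.3204, 0.1032]
eef_rot: [0.18, 0.984, -0.0, 0.001]
contact_force: [-0.3, -0.0, -0.5]
opening: 0.173
t 33.88 tcp [ 0.4869 -0.3204  0.1032] toolx ang 159.22 tilt 0.15 F [-0.3 -0.  -0.5] open 0.173 q7 1.21
.4839,-.3226,.0403,159.23 -> [ 0.0022 -0.0031  0.0629] yaw -0.0 len 0.063
```

View pics/side16.png

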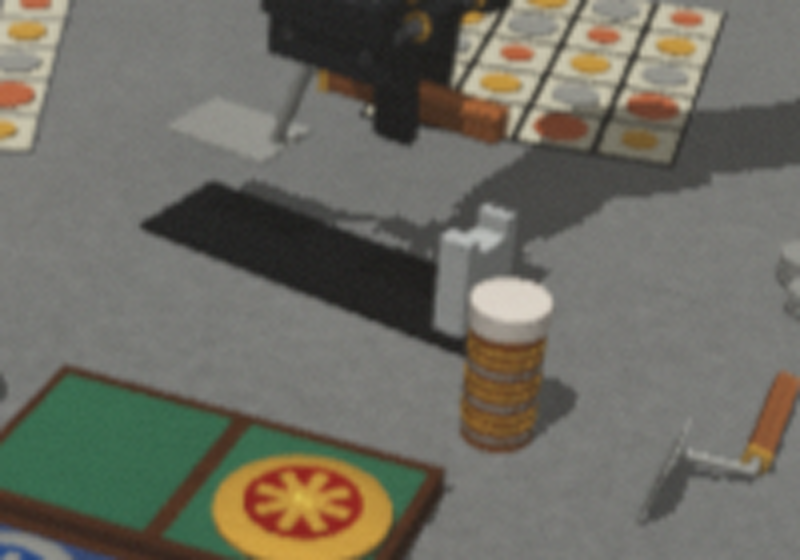

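View pics/wrist16.png

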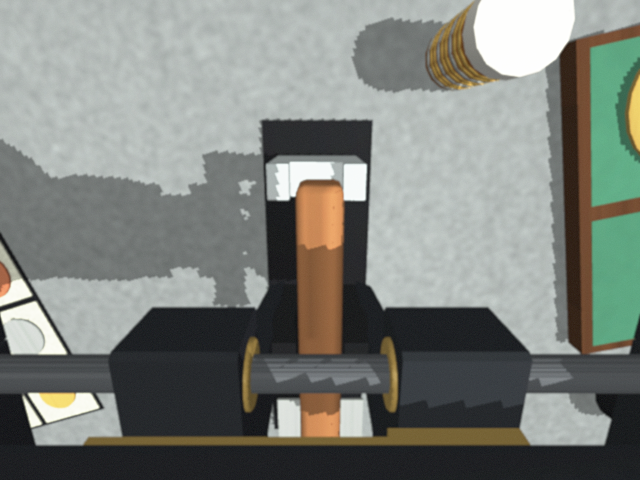

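```bash
python3 -m creep '[[255,0.0022,-0.0031,0.01,0],[255,0.0022,-0.0031,0.02,0],[255,0.0022,-0.0031,0.03,0],[255,0.0022,-0.0031,0.03,0],[255,0.0022,-0.0031,0.03,0]]' 60; python3 go.py .4839,-.3226,.0403,159.23
```

```text
clock: 34.6
tool_pos: [0.483, -0.322, 0.0718]
eef_rot: [0.18, 0.984, 0.0, 0.0]
contact_force: [-0.5, 0.6, -0.9]
opening: 0.173
t 34.6 tcp [ 0.483  -0.322   0.0718] toolx ang 159.24 tilt 0.01 F [-0.5  0.6 -0.9] open 0.173 q7 1.19
.4839,-.3226,.0403,159.23 -> [-0.001  -0.0002  0.0315] yaw 0.0 len 0.032
```

```bash
python3 -m creep '[[255,-0.001,0,0.008,0],[255,-0.001,0,0.016,0],[255,-0.001,0,0.023,0],[255,-0.001,0,0.027,0],[255,-0.001,0,0.0295,0],[255,-0.001,0,0.0305,0],[255,-0.001,0,0.0305,0]]' 60; python3 go.py .4839,-.3226,.0403,159.23; python3 m.py;  python3 - <<'E'
from h import *
p=snap("side"); cv2.imwrite("pics/side17.png",cv2.resize(p["image"][120:260,260:460],None,fx=4,fy=4,interpolation=cv2.INTER_CUBIC))
p=snap("wrist"); cv2.imwrite("pics/wrist17.png",p["image"])
E
```

```text
clock: 35.48
tool_pos: [0.4838, -0.3226, 0.0415]
eef_rot: [0.18, 0.984, 0.0, 0.0]
contact_force: [0.3, 0.3, -0.9]
opening: 0.175
t 35.48 tcp [ 0.4838 -0.3226  0.0415] toolx ang 159.23 tilt 0.01 F [ 0.3  0.3 -0.9] open 0.175 q7 1.17
.4839,-.3226,.0403,159.23 -> [-0.0001 -0.      0.0012] yaw -0.0 len 0.001
F,M mean [-3.200e-02  1.050e-01 -1.114e+00  1.000e-03  9.000e-03 -2.100e-02] tcp [ 0.4839 -0.3226  0.0416] t 35.62
```

View pics/side17.png

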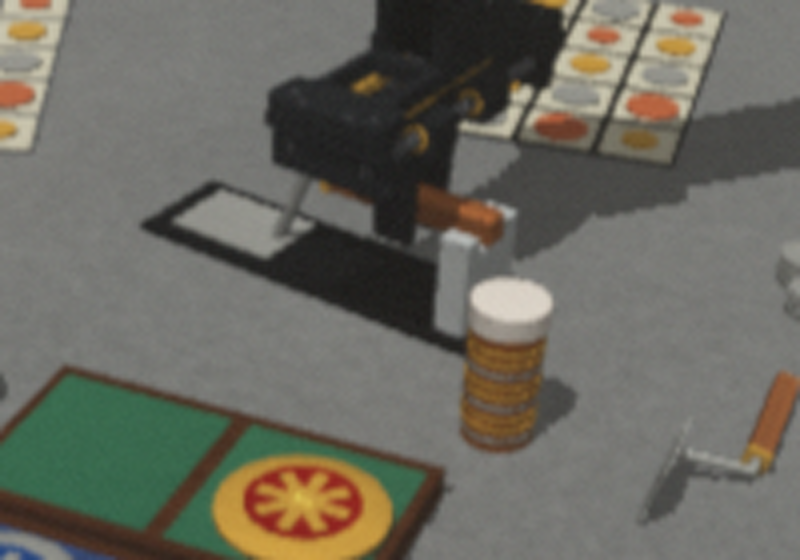

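View pics/wrist17.png

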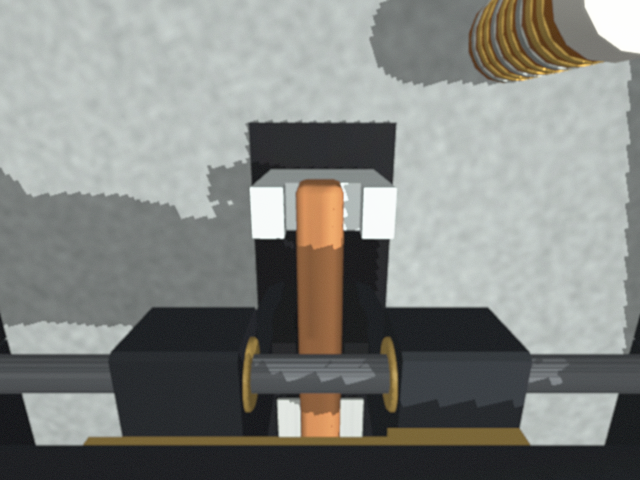

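The handle is between the cheeks at (320,200) and the blade is over its plate. I seat it and release.

```bash
python3 -m creep '[[255,0,0,0.0006,0],[255,0,0,0.0013,0],[255,0,0,0.0013,0],[200,0,0,0.0013,0],[150,0,0,0.0013,0],[110,0,0,0.0013,0],[100,0,0,0.0013,0],[100,0,0,0.0013,0],[100,0,0,0.0013,0]]' 10; python3 go.py; python3 m.py;  python3 - <<'E'
from h import *
p=snap("side"); cv2.imwrite("pics/side18.png",cv2.resize(p["image"][120:260,260:460],None,fx=4,fy=4,interpolation=cv2.INTER_CUBIC))
p=snap("wrist"); cv2.imwrite("pics/wrist18.png",p["image"])
E
```

```text
clock: 36.9
tool_pos: [0.4837, -0.3225, 0.0401]
eef_rot: [0.18, 0.984, 0.0, -0.0]
contact_force: [-0.3, 0.2, 0.6]
opening: 0.606
t 36.9 tcp [ 0.4837 -0.3225  0.0401] toolx ang 159.23 tilt 0.01 F [-0.3  0.2  0.6] open 0.606 q7 1.17
F,M mean [ 0.001  0.284  0.158 -0.013  0.004 -0.01 ] tcp [ 0.4837 -0.3225  0.0401] t 37.05
```

View pics/wrist18.png

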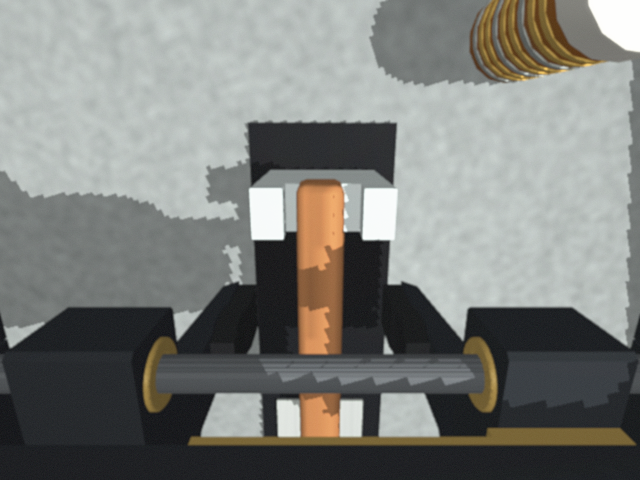

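Released, with the handle still centred between the cheeks. I withdraw upward and check the whole scene.

```bash
python3 -m creep '[[100,0,0,-0.02,0],[100,0,0,-0.06,0],[100,0,0,-0.11,0],[100,0,0,-0.17,0],[100,0.06,0,-0.2,0],[100,0.06,0,-0.2,0],[100,0.06,0,-0.2,0]]' 10; python3 go.py;  python3 - <<'E'
from h import *
from ov import O,ex,ey
p=snap("top"); cv2.imwrite("pics/top19.png",p["image"])
for t,z in [("gold_medal_center",.021),("silver_medal_center",.013)]:
    for d in imaging.trace(p,t)[:2]:
        k=max(cv2.findContours(d["pixels"].astype(np.uint8),0,1)[0],key=cv2.contourArea)
        e,ax,_=cv2.fitEllipse(k); X=atz(p,e,z)-O; print(t,round(d["score"],2),np.round(e,1),np.round(ax,1),np.round([X@ex*1e3,X@ey*1e3],1))
p=snap("side"); cv2.imwrite("pics/side19.png",p["image"])
cv2.imwrite("pics/side19c.png",cv2.resize(p["image"][120:320,200:460],None,fx=3,fy=3,interpolation=cv2.INTER_CUBIC))
E
```

```text
clock: 38.08
tool_pos: [0.4277, -0.3016, 0.2402]
eef_rot: [0.18, 0.984, -0.0, 0.0]
contact_force: [0.6, -0.0, 0.1]
opening: 0.608
t 38.08 tcp [ 0.4277 -0.3016  0.2402] toolx ang 159.21 tilt 0.05 F [ 0.6 -0.   0.1] open 0.608 q7 1.32
gold_medal_center 0.79 [326.2 253.2] [48.  48.6] [ 47.9 -57.9]
silver_medal_center 0.91 [274.9 186.5] [45.1 46.3] [-57.4  48.2]
silver_medal_center 0.16 [300.7 219.3] [137.9 163.6] [-4. -4.]
```

View pics/top19.png

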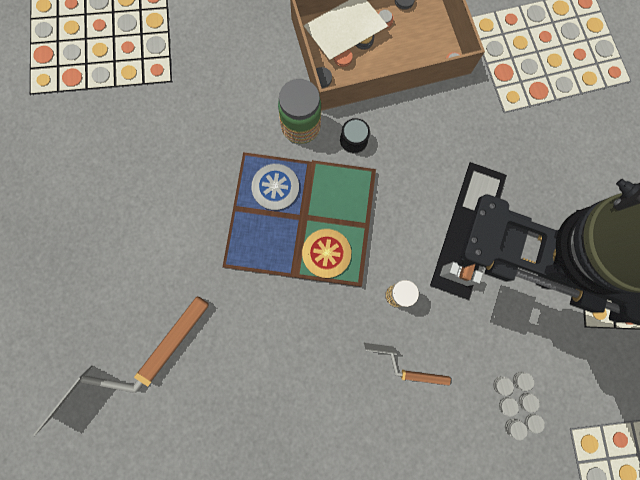

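View pics/side19c.png

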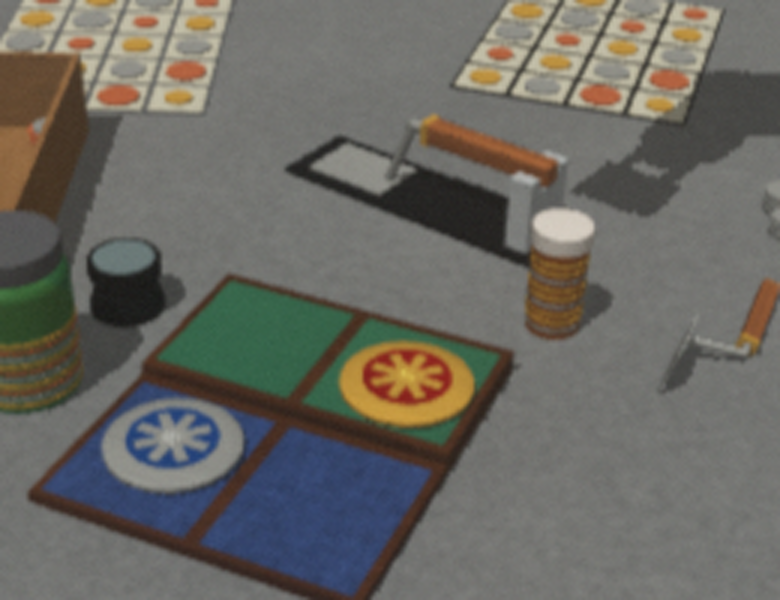

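All is in place: gold star up on the green field, spatula in its rest, tube upright, jar and loupe unmoved. I hand it in.

```bash
python3 -c "
from plant import r
print(r.finish_job())"
```

```text
the job is handed in; nothing more can be done
None
```

The gold medal now lies flat with its red star up on the high green field, and I handed the job in at about 38 s of the 69 s allowed. No verdict is reported.

- **Tube:** I took it off the tray first and stood it upright on bare table at about (0.41, -0.20).
- **Turning the medal:** I used the middle-sized spatula, the one in the rest. Its blade went under the near rim, pushed the medal to the step and raised it slowly until it tipped over. It came down overhanging the step by about 19 mm, so I nudged it with the blade until it lay fully on the green field. The gripper came near neither medal.
- **Spatula:** I laid it back in its rest at the pose where I had picked it up.

**Last checks:**
- The gold medal's centre is about 48 mm past the step.
- The silver medal is within 1 mm of where it began.
- The jar and loupe look unmoved, and the tube is upright.
- The spatula lies in its cradle, with the blade on its plate.
- The hand is clear of everything.

**What was uncertain or disagreed:**
- The light touch of the blade on the low field showed about 1 mm lower than calculated, close to the force reading's noise. The blade still went under without disturbing the medal.
- Both medals measured about 4 mm off their nominal lanes. I steered by the gold medal itself, so this did not matter.

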